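# Load and lock the shaker carrier

## Robot

A 6-joint arm with a two-finger parallel gripper is mounted at the origin on the work surface; the furniture and walls round the work are solid. World frame = base frame: x ahead of the robot, y to its left, z up, the work surface at z = 0. Lengths are in m, angles in degrees, forces in N, time in s.
With the tool pointing down it reaches from about 0.35 to 1 m from the base axis. Payload 7.1 kg.
Tool frame: the origin (TCP) lies on the centre line of the jaws, within the pads' length; the fingertips stand 25 mm ahead of it and the grasp point (between the pads) lies 6 mm ahead of it (ctrl.tip_reach is the z of the fingertips in the tool frame, in m); z points along the fingers, y is the direction in which the jaws open and shut (so a half turn about z gives the same grasp; the last joint's range is limited). The gripper opens to 85 mm and grips with 20 to 120 N. Pads are 22 mm wide; open, the fingers measure 114 mm over their backs; the gripper's body (76 mm by 85 mm) begins 54 mm behind the grasp point. The pads swing forward as they close: fully open they stand 13 mm farther back than shut.
Start: joints at [66.692, 24.242, 93.386, -0, 62.372, -1.089], TCP at [0.236, 0.579, 0.256] pointing down, gripper open.
Joint ranges: [-172.04, 172.04], [-51.8, 120.97], [4.93, 147.93], [-75.15, 255.16], [6.16, 154.13], [-145.62, 145.62]. Speed limits (degrees/s): [136.94, 136.94, 172.46, 180, 180, 180].

## Interface

Orientations are given as a 3x3 rotation matrix whose columns are the frame's x, y, z axes.
In Python, from cell import ctrl, vision gives the robot as it stands.
- The arm moves only by the shell command python3 -m jog 'ROWS' [FORCE]. ROWS is JSON, a list of rows, each an object of numbers: "fingers": the opening, from 0 (shut) to 1 (fully open); "tx", "ty", "tz": the shift along the tool's x, y, z in m; "spin": the turn about the tool's z in rad. In form: [{"fingers": .., "tx": .., "ty": .., "tz": .., "spin": ..}, ...]. A call has exactly 10 rows; each row shifts and turns the commanded pose from where the row before left it, along the tool's axes as they then stand; what a row does not reach is not made up. A row lasts 1/10 s, in which the tool goes at most 50 mm and 8.59 degrees, less where a joint would pass 70% of its speed; a pose out of reach is approached as far as the arm can. A call with a gripper value outside its range is refused whole. The fingers move at their own pace and stop on an object; FORCE is the grip in N (left out, the last holds). Time passes only in rows, so rows that do not move let the fingers close, or fill a call up. It gives the time, the measured TCP pose, the force and the opening at its end, in the units of the state.
- ctrl.get_state(): the state, without advancing time (a new reading comes with each control period).
- vision.camera(name): name is "side" or "top" or "wrist"; returns the picture (384x512x3 uint8, red, green, blue); there is no depth.
- vision.camera_model(name): a dict with "camera_matrix" (3x3 intrinsics, pixels), "eye" and "orientation" of the camera in the world. Camera axes: x right, y up, looking along -z (the intrinsics and any distortion apply to the point x, -y, -z); pixel columns grow to the right and rows downward; lengths in m; the calibration is good to about 2 mm. A picture is of the moment at which its call begins: read the wrist's pose just before it. camera_model takes no time and is no camera call; for the wrist camera it gives the pose at the moment of the call.
- ctrl.job_done(): hands the job in, once; it reports no verdict.
The state is a dict: "t": time; "joint_pos": joint angles; "qvel": joint speeds; "joint_efforts": joint torques, N m; "position": TCP position; "tcp_rot": TCP orientation; "ft_force": force on the tool from outside, world axes, zero at the start; "wrist_torque": the same for the moment, N m; "grip_width": opening from 0.0 (shut) to 1.0 (fully open).
Only numpy, scipy, OpenCV 4.12 (cv2) and the standard library are available. Lean on these libraries where they do the work, as an engineer would, in place of code of your own. Each camera call takes 0.05 s, during which the arm holds its last target. There are 200 camera calls.

## Task

Stand the bottles that are on the bench in the shaker carrier, large ones in the large bay (away from the lock pin) and small ones in the small bay (at the lock-pin end), all upright. Then thread the retaining bar from its rest through the three bearing lugs, entering at the end away from the lock pin, until its collar is against the first lug. Then knock the lock pin fully down with the mallet (not with the fingers), stand or lay the mallet back on the bench clear of the carrier, and leave the other things on the bench alone.

Things in the scene. Friction and masses are not known exactly. Their poses are not given: they have to be found in the camera images.
- large_a: Screw-cap bottle, about 42 mm in diameter and 96 mm tall (body up to 78 mm, then a cap 32 mm across); one of the large bottles; origin at the centre of its underside. Stands upright on the worktop at the start. Grasp it round the body. May be absent.
- large_b: Screw-cap bottle, about 42 mm in diameter and 96 mm tall (body up to 78 mm, then a cap 32 mm across); one of the large bottles; origin at the centre of its underside. Stands upright on the worktop at the start. Grasp it round the body. May be absent.
- small_a: Screw-cap bottle, about 35 mm in diameter and 74 mm tall (body up to 60 mm, then a cap 28 mm across); one of the small bottles; origin at the centre of its underside. Stands upright on the worktop at the start. Grasp it round the body. May be absent.
- small_b: Screw-cap bottle, about 35 mm in diameter and 74 mm tall (body up to 60 mm, then a cap 28 mm across); one of the small bottles; origin at the centre of its underside. Stands upright on the worktop at the start. Grasp it round the body. May be absent.
- carrier: Fixed shaker carrier: base x -92 to 48, y -147 to 123 mm; two open bays side by side along y, white walls 42 mm high. Before them (-x side) three aluminium bearing lugs in a row, 10 mm thick in y, 36 mm wide, 100 mm high, at y = 106, 0, -130 mm, each with a 16 mm hole along y, lightly countersunk, all on the line x = -58, z = 80 mm. Origin on the worktop.
- large_bay (a point): Centre of the floor of the large bay, the one away from the lock pin, on the carrier's +y side (inside 64 mm in x, 98 mm in y; floor 6 mm above the worktop); takes two large bottles side by side along y. Axes as the carrier's.
- small_bay (a point): Centre of the floor of the small bay, the one at the lock-pin end, on the -y side (inside 64 mm in x, 86 mm in y; floor 12 mm above the worktop); takes two small bottles side by side along y. Axes as the carrier's.
- hole_in (a point): Centre of the hole, on the outer (+y) face of the first lug, where the bar enters, travelling along the carrier's -y. The collar's shaft-side face sits here when the bar is fully in.
- hole_mid (a point): Centre of the hole of the middle lug, at mid-thickness.
- hole_far (a point): Centre of the hole, on the outer (-y) face of the last lug, 246 mm from hole_in.
- tip_home (a point): Where the bar's tip ends when the bar is fully in: on the hole line, 12 mm beyond hole_far.
- lock_pin (a joint): Travel of the lock pin in m: 0 = up (starts at 0 to 0.003), 0.018 = fully down. It slides vertically down on top of the last lug, needs about 6 to 9 N, and stays where it is driven.
- pin_top (a point): Centre of the top of the pin's flat steel head, 18 mm in diameter, about 143 mm above the worktop when up, 125 mm when fully down (the head's underside then meets its guide). Moves with the pin.
- bar: Retaining bar, 0.07 kg, balancing 54 mm down the shaft: shaft 12 mm thick, 258 mm long from collar to tapered tip; collar 26 mm across, 5 mm thick; black handle behind it. Origin on the axis at the collar's shaft-side face; shaft along -y, handle along +y to 43 mm. Starts level in the notches of its rest, axis 40 mm above the worktop; lift 25 mm to clear them. Fully in, it has the carrier's orientation.
- bar_tip (a point): The tip of the bar.
- bar_grip (a point): Centre of the bar's handle, 24 mm from the origin along the bar's +y: where to grip it. The handle is 20 mm wide (the bar's x, level: close across this) and 26 mm high.
- bar_rest: Fixed grey rest of the bar: base 60 mm (x) x 170 mm (y), two posts at y = -60 and 60 mm, 51 mm high, with 14 mm notches 34 mm above the worktop. Origin on the worktop at its centre.
- mallet: Mallet standing on the lower face of its head, which is the striking face: black rubber head, a 56 mm cube; level wooden handle 20 mm wide (y), 28 mm tall, along the mallet's -x from 28 to 151 mm from the head's axis, centre line 28 mm above the underside; 0.25 kg. Origin at the centre of the head's underside.
- mallet_grip (a point): On the handle's centre line just behind the head, 48 mm from the head's axis, 28 mm above the striking face: a good place to grip, closing across the 20 mm width (the mallet's y).
- petri: Petri dish, 90 mm across, 16 mm high, a bystander. Origin at the centre of its underside.

How it is judged (in metres and radians):
On the way, in this order (a step that is already met when the one before it is completed fails the run):
1. every bottle stands upright in the bay of its size (x of large_a in the frame of large_bay between -0.03 and 0.03 m and y of large_a in the frame of large_bay between -0.045 and 0.045 m and z of large_a in the frame of large_bay between -0.006 and 0.008 m and angle between each of large_a, large_b, small_a, small_b's own z axis and vertical below 0.15 rad and x of large_b in the frame of large_bay between -0.03 and 0.03 m and y of large_b in the frame of large_bay between -0.045 and 0.045 m and z of large_b in the frame of large_bay between -0.006 and 0.008 m and x of small_a in the frame of small_bay between -0.03 and 0.03 m and y of small_a in the frame of small_bay between -0.038 and 0.038 m and z of small_a in the frame of small_bay between -0.006 and 0.008 m and x of small_b in the frame of small_bay between -0.03 and 0.03 m and y of small_b in the frame of small_bay between -0.038 and 0.038 m and z of small_b in the frame of small_bay between -0.006 and 0.008 m), for 0.2 s.
2. the bar is through all three lugs with its collar against the first (distance between bar and hole_in below 0.008 m and distance between bar_tip and tip_home below 0.009 m), for 0.2 s.
3. the mallet drives the lock pin down (contact force between mallet and lock_pin above 1 N and value of joint lock_pin above 0.005 m), for 0.02 s.
At the end, for the whole second after the job is handed in: Each bottle present stands upright (0.15 rad) on the floor of the bay of its size; the bar is through all lugs, collar within 8 mm of the first lug, tip within 9 mm of its home; the pin is at least 15.5 mm down; the mallet is at rest on the worktop, head over 100 mm from the carrier's origin (all of step 1 and all of step 2 and value of joint lock_pin above 0.0155 m and height (world z) of mallet below 0.06 m and horizontal distance between mallet and carrier above 0.1 m and linear speed of each of mallet, bar below 0.02 m/s); the robot touches nothing.
It fails at once if the fingers press on the lock pin (contact force between the fingers and lock_pin above 1 N).
It fails at once if the petri dish is pushed more than 50 mm away (distance of petri from where it was at the start of the episode above 0.05 m).
Of large_a, large_b, small_a, small_b only 2 to 4 are there at a start; the rules pass over those that are not, and their reading is None.
At some moment in a run one of mallet may be knocked a few centimetres aside while the robot is not near it.
It also fails if it takes over 210 s, if anything falls off the work surface, if the arm or the gripper's body presses on something with over 40 N, if the wrist force passes 120 N, or if a joint passes its speed limit or range.

## Working session

There is one attempt and no reset: what is moved stays moved. The work goes in short steps, Python scripts to look and compute and a shell command to move; the robot and the scene stay as the last step left them, time stands still between calls to the robot, and variables do not carry over. Pictures are saved under pics/ and viewed, about 12 in all and at most 16, crops included, and the job is handed in when it is done.

```bash
mkdir -p pics; ls; python3 - <<'E'
from cell import ctrl, vision
import cv2,numpy as np
s=ctrl.get_state();print(s)
ims=[]
for n in("side","top"):
    im=vision.camera(n);cv2.imwrite(f"pics/{n}0.png",im[...,::-1]);m=vision.camera_model(n);print(n,m)
E
```

```text
pics
{'t': 0.0, 'joint_pos': array([ 6.66923214e+01,  2.42853116e+01,  9.34327674e+01,  3.22027670e-04,
        6.23712240e+01, -1.08844113e+00]), 'qvel': array([-0.12607077,  0.04909893, -0.03821801,  0.03409513,  0.00559861,
       -0.04792849]), 'joint_efforts': array([ 1.76327112e-04, -5.57387388e+01, -2.81749409e+01,  3.26297675e-05,
        7.35668902e-03, -1.49388700e-05]), 'position': array([0.23611396, 0.57812745, 0.25552691]), 'tcp_rot': array([[-9.25742672e-01,  3.78153566e-01, -6.21274220e-04],
       [ 3.78154074e-01,  9.25741569e-01, -1.42946545e-03],
       [ 3.45819159e-05, -1.55825454e-03, -9.99998785e-01]]), 'ft_force': array([ 0.1251465 , -0.82911694, -0.39255217]), 'wrist_torque': array([-0.03929275, -0.00501511,  0.03352488]), 'grip_width': 1.0007282397492085}
side {'camera_matrix': array([[447.426373  ,   0.        , 255.36271769],
       [  0.        , 447.426373  , 191.68540135],
       [  0.        ,   0.        ,   1.        ]]), 'eye': array([-0.47084492, -0.76772223,  0.6854265 ]), 'orientation': array([[ 0.62968249,  0.30821963, -0.71309229],
       [-0.77685129,  0.24814178, -0.57872941],
       [-0.00142778,  0.91838244,  0.39569135]])}
top {'camera_matrix': array([[500.14738404,   0.        , 248.76351022],
       [  0.        , 500.14738404, 191.82334854],
       [  0.        ,   0.        ,   1.        ]]), 'eye': array([ 0.03719941, -0.05578044,  1.52383512]), 'orientation': array([[ 0.13261172,  0.93797943, -0.32032595],
       [-0.99115966,  0.12416337, -0.04675455],
       [-0.00408206,  0.32369437,  0.94615289]])}
```

View pics/top0.png

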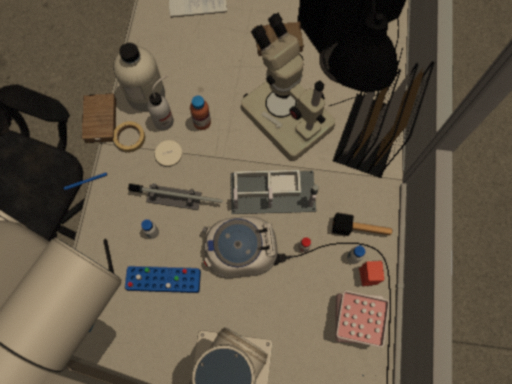

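View pics/side0.png

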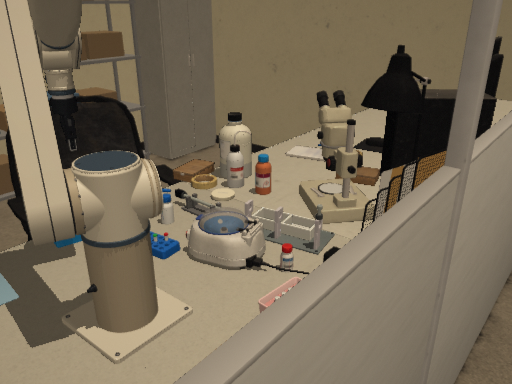

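```bash
python3 - <<'E'
import cv2
im=cv2.imread("pics/top0.png");cv2.imwrite("pics/top0c.png",cv2.resize(im[85:305,105:395],None,fx=2.7,fy=2.7,interpolation=cv2.INTER_CUBIC))
im=cv2.imread("pics/side0.png");cv2.imwrite("pics/side0c.png",cv2.resize(im[130:310,140:390],None,fx=3.2,fy=3.2,interpolation=cv2.INTER_CUBIC))
E
```

```text
(no output)
```

View pics/top0c.png

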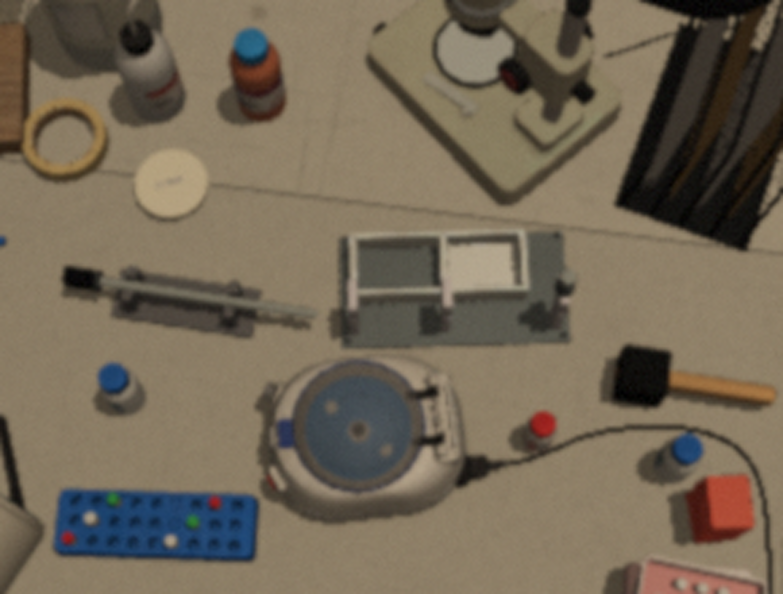

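View pics/side0c.png

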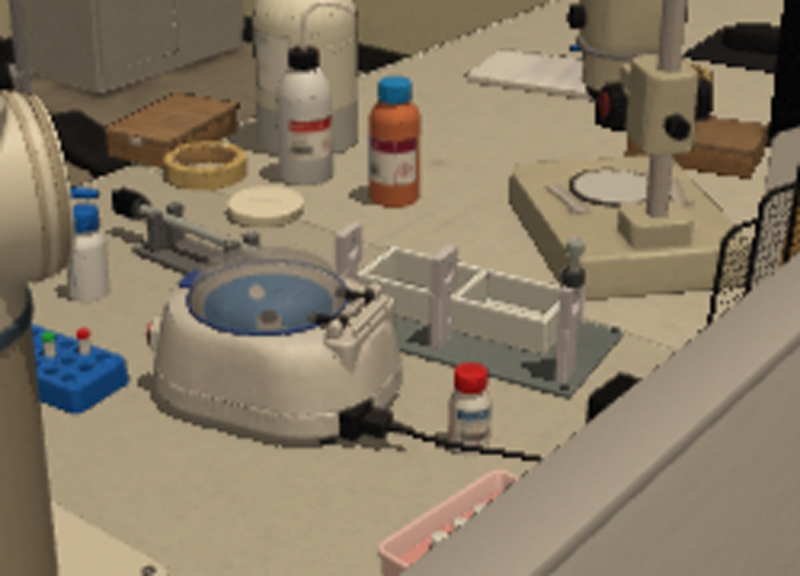

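```bash
cat > h.py <<'E'
import numpy as np,cv2
from cell import ctrl,vision
def ray(n,u,v,m=None):
    m=m or vision.camera_model(n);K=m["camera_matrix"];d=np.linalg.inv(K)@[u,v,1.]
    d=m["orientation"]@(d*[1,-1,-1]);return np.array(m["eye"]),d/np.linalg.norm(d)
def plane(n,u,v,z,m=None):
    e,d=ray(n,u,v,m);return e+d*(z-e[2])/d[2]
def tri(a,b):
    (e,d),(f,g)=a,b;A=np.stack([d,-g],1);t=np.linalg.lstsq(A,f-e,rcond=None)[0]
    p,q=e+d*t[0],f+g*t[1];return (p+q)/2,np.linalg.norm(p-q)
def proj(n,P,m=None):
    m=m or vision.camera_model(n);c=m["orientation"].T@(np.array(P)-m["eye"])*[1,-1,-1];q=m["camera_matrix"]@c;return q[:2]/q[2]
E
python3 - <<'E'
from h import *
np.set_printoptions(precision=4,suppress=True)
T=lambda x,y:(x/2.7+105,y/2.7+85)
S=lambda x,y:(x/3.2+140,y/3.2+130)
for n,t,s in [("lblue",(114,372),(87,210)),("red",(543,421),(471,368)),("amber",(252,42),(397,82)),("grey",(137,33),(303,52)),("pin",(566,281),(575,243)),
 ("lug1",(349,262),(349,228)),("lugfar",(566,295),(570,285))]:
    print(n,tri(ray("top",*T(*t)),ray("side",*S(*s))))
for n,t in [("lblue base",(124,400)),("red base",(543,442)),("rblue base",(683,470)),("amber base",(265,108)),("petri",(171,184)),
 ("car c1",(340,237)),("c2",(562,233)),("c3",(343,346)),("c4",(568,342)),("mallet",(645,378)),("restA",(118,265)),("restB",(260,290)),("restC",(112,318)),("restD",(253,336))]:
    print(n,plane("top",*T(*t),0))
for n,t,z in [("rblue cap",(687,444),.074),("rblue cap",(687,444),.096),("mal head top ctr",(642,375),.056),("mal handle end",(772,394),.04),("bar handle end",(66,278),.045),("bar tip",(314,318),.04),("barcollar",(102,281),.05)]:
    print(n,plane("top",*T(*t),z))
E
```

```text
lblue (array([0.3859, 0.2994, 0.0955]), np.float64(0.0011569984795076955))
red (array([ 0.3973, -0.1729,  0.0771]), np.float64(0.0004188771031396742))
amber (array([0.7794, 0.2062, 0.1488]), np.float64(0.001966858267369032))
grey (array([0.7645, 0.3363, 0.1636]), np.float64(0.0013866704821459423))
pin (array([ 0.5407, -0.1795,  0.142 ]), np.float64(0.005679535343532621))
lug1 (array([0.5421, 0.0694, 0.0878]), np.float64(0.017843363475671545))
lugfar (array([ 0.5365, -0.1823,  0.1034]), np.float64(0.0004196863868616237))
lblue base [0.3772 0.3054 0.    ]
red base [ 0.3918 -0.1813  0.    ]
rblue base [ 0.3805 -0.3424  0.    ]
amber base [0.7692 0.2038 0.    ]
petri [0.6523 0.3014 0.    ]
car c1 [0.6106 0.0859 0.    ]
c2 [ 0.6509 -0.1794  0.    ]
c3 [0.4752 0.0627 0.    ]
c4 [ 0.5149 -0.199   0.    ]
mallet [ 0.483  -0.2918  0.    ]
restA [0.54   0.3451 0.    ]
restB [0.5311 0.1708 0.    ]
restC [0.4735 0.339  0.    ]
restD [0.4734 0.1696 0.    ]
rblue cap [ 0.3931 -0.331   0.074 ]
rblue cap [ 0.3877 -0.3269  0.096 ]
mal head top ctr [ 0.4697 -0.2795  0.056 ]
mal handle end [ 0.4715 -0.4291  0.04  ]
bar handle end [0.5014 0.39   0.045 ]
bar tip [0.4926 0.0975 0.04  ]
barcollar [0.5017 0.3464 0.05  ]
```

```bash
cat >> h.py <<'E'
def go(x,y,z,yaw=None):
    "deltas to bring grasp point (6 mm ahead of TCP) to x,y,z, with tool y at world angle yaw (deg)"
    s=ctrl.get_state();R=np.array(s["tcp_rot"]);p=s["position"]
    sp=0
    if yaw is not None:
        c=np.degrees(np.arctan2(R[1,1],R[0,1]));sp=-np.radians((yaw-c+180)%360-180)
        if abs(sp)>np.pi/2: sp-=np.sign(sp)*np.pi
    c,n=np.cos(sp),np.sin(sp);R2=R@np.array([[c,-n,0],[n,c,0],[0,0,1]])
    d=R2.T@(np.array([x,y,z])-p-.006*R2[:,2])
    print("spin %.4f  then t %s  grasp now %s w %.3f F %s t %.1f"%(sp,np.round(d,4),np.round(p+.006*R[:,2],4),s["grip_width"],np.round(s["ft_force"],1),s["t"]))
E
python3 -m jog '[{"fingers":1,"spin":0.129},{"fingers":1,"spin":0.129},{"fingers":1,"spin":0.129},{"fingers":1,"spin":0.129},{"fingers":1,"spin":0.129},{"fingers":1,"spin":0.129},{"fingers":1,"spin":0.129},{"fingers":1,"spin":0.129},{"fingers":1},{"fingers":1}]' 40
python3 -c "
from h import *
print(ctrl.tip_reach);go(.383,.21,.25,8.6)
m=vision.camera_model('wrist');R=ctrl.get_state()['tcp_rot'];print(m, R.T@m['orientation'],R.T@(m['eye']-ctrl.get_state()['position']))
for p in [(.611,.086),(.651,-.179),(.475,.063),(.515,-.199)]: print(proj('top',[*p,0]))"
```

```text
0.025
spin 1.0329  then t [-0.386   0.0902 -0.    ]  grasp now [0.2361 0.5782 0.2496] w 1.001 F [-0.6  0.3 -0.4] t 0.1
{'camera_matrix': array([[302.87883611,   0.        , 255.77679824],
       [  0.        , 302.87883611, 181.22715287],
       [  0.        ,   0.        ,   1.        ]]), 'eye': array([0.1710053 , 0.60486512, 0.37278683]), 'orientation': array([[ 0.37813087, -0.88965459, -0.2559917 ],
       [ 0.92574567,  0.36234946,  0.10815647],
       [-0.00346345, -0.27788051,  0.9606094 ]])} [[ 1.09322267e-05  9.60602773e-01  2.77925013e-01]
 [ 9.99997839e-01 -5.88296674e-04  1.99401704e-03]
 [ 2.07896066e-03  2.77924391e-01 -9.60600703e-01]] [ 7.03996229e-02 -9.05445950e-05 -1.17177253e-01]
[230.92541302 172.6534606 ]
[313.0183679 171.2443824]
[231.92388913 213.20211382]
[315.38187176 211.62355576]validation failed for argument at $[0]...
```

```bash
python3 -m jog '[{"fingers":1,"tx":0,"ty":0,"tz":0,"spin":0.129},{"fingers":1,"tx":0,"ty":0,"tz":0,"spin":0.129},{"fingers":1,"tx":0,"ty":0,"tz":0,"spin":0.129},{"fingers":1,"tx":0,"ty":0,"tz":0,"spin":0.129},{"fingers":1,"tx":0,"ty":0,"tz":0,"spin":0.129},{"fingers":1,"tx":0,"ty":0,"tz":0,"spin":0.129},{"fingers":1,"tx":0,"ty":0,"tz":0,"spin":0.129},{"fingers":1,"tx":0,"ty":0,"tz":0,"spin":0.129},{"fingers":1,"tx":0,"ty":0,"tz":0,"spin":0},{"fingers":1,"tx":0,"ty":0,"tz":0,"spin":0}]' 40
python3 -c "
from h import *
go(.44,.20,.35,8.6)"
```

```text
t: 1.1
position: [0.2362, 0.5784, 0.256]
tcp_rot: [[-0.154, 0.988, -0.0], [0.988, 0.154, -0.001], [-0.001, -0.0, -1.0]]
ft_force: [-0.6, 0.4, 0.3]
grip_width: 0.997
spin 0.0043  then t [-0.4047  0.1449 -0.0998]  grasp now [0.2362 0.5784 0.25  ] w 0.997 F [-0.6  0.4  0.3] t 1.1
```

```bash
python3 -m jog '[{"fingers":1,"tx":0,"ty":0,"tz":-0.045,"spin":0},{"fingers":1,"tx":0,"ty":0,"tz":-0.045,"spin":0},{"fingers":1,"tx":-0.045,"ty":0.018,"tz":0,"spin":0},{"fingers":1,"tx":-0.045,"ty":0.018,"tz":0,"spin":0},{"fingers":1,"tx":-0.045,"ty":0.018,"tz":0,"spin":0},{"fingers":1,"tx":-0.045,"ty":0.018,"tz":0,"spin":0},{"fingers":1,"tx":-0.045,"ty":0.018,"tz":0,"spin":0},{"fingers":1,"tx":-0.045,"ty":0.018,"tz":0,"spin":0},{"fingers":1,"tx":-0.045,"ty":0.018,"tz":0,"spin":0},{"fingers":1,"tx":-0.045,"ty":0.018,"tz":0,"spin":0}]' 40
cat >> h.py <<'E'
import pickle
def snap(name,n="wrist"):
    m=vision.camera_model(n);im=vision.camera(n)[...,::-1].copy();cv2.imwrite(f"pics/{name}.png",im);pickle.dump(m,open(f"pics/{name}.pkl","wb"));return im,m
def load(name): return cv2.imread(f"pics/{name}.png"),pickle.load(open(f"pics/{name}.pkl","rb"))
E
python3 -c "
from h import *
go(.383,.302,.30,8.6)
im,m=snap('w1');cv2.imwrite('pics/w1b.png',cv2.resize(im,(800,600),interpolation=cv2.INTER_CUBIC))"
```

```text
t: 2.1
position: [0.4334, 0.2425, 0.3465]
tcp_rot: [[-0.154, 0.988, 0.0], [0.988, 0.154, 0.0], [0.0, 0.0, -1.0]]
ft_force: [0.6, 0.6, -0.3]
grip_width: 1.0
spin 0.0043  then t [ 0.0663 -0.041   0.0405]  grasp now [0.4334 0.2426 0.3405] w 1.000 F [ 0.6  0.6 -0.3] t 2.1
```

View pics/w1b.png

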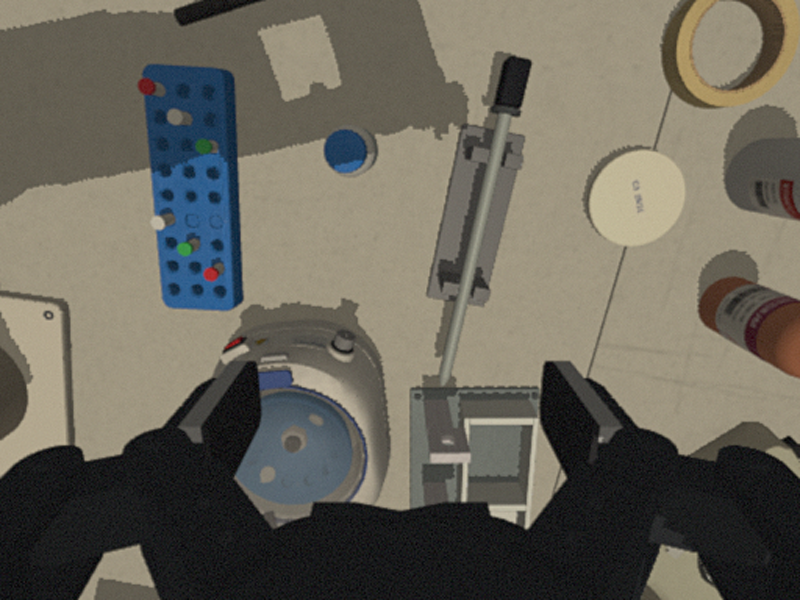

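```bash
python3 - <<'E'
from h import *
np.set_printoptions(precision=4,suppress=True)
im,m=load('w1')
P=lambda u,v,z:plane('wrist',u*.64,v*.64,z,m)[:2]
# blue cap centroid
hsv=cv2.cvtColor(im,cv2.COLOR_BGR2HSV)
k=((hsv[...,0]>95)&(hsv[...,0]<125)&(hsv[...,1]>120)).astype(np.uint8)
n,l,s,c=cv2.connectedComponentsWithStats(k)
for i in range(1,n):
    if s[i,4]>100: print(s[i],c[i],plane('wrist',*c[i],.096,m))
print('capmanual',P(346,150,.096))
for nm,a in dict(collar=(507,111),tip=(445,385),hend=(517,58),hfront=(509,110)).items(): print(nm,P(*a,.040),P(*a,.046))
for nm,a in dict(restTL=(462,124),TR=(525,133),BL=(428,297),BR=(489,305)).items(): print(nm,P(*a,0.0))
print('petri',P(637,197,.016))
print('base c +y: ',P(411,388,.0),P(541,389,.0))
print('wall', P(463,416,.042),P(538,422,.042),P(463,480,.042),P(530,482,.042))
go(.383,.302,.30,8.6)
E
```

```text
[  92   41   63  157 7501] [125.14   118.2706] [0.2729 0.2596 0.096 ]
[208  83  27  27 556] [220.6043  96.1475] [0.3823 0.3023 0.096 ]
capmanual [0.3833 0.3026]
collar [0.5075 0.3535] [0.5063 0.3529]
tip [0.5021 0.0929] [0.501 0.096]
hend [0.5068 0.3948] [0.5056 0.3936]
hfront [0.509  0.3545] [0.5078 0.3539]
restTL [0.4767 0.3399]
TR [0.5363 0.3411]
BL [0.4742 0.1685]
BR [0.538  0.1697]
petri [0.6489 0.3004]
base c +y:  [0.4737 0.0629] [0.614  0.0836]
wall [0.526  0.0625] [0.6025 0.0674] [ 0.5406 -0.0128] [ 0.6111 -0.0043]
spin 0.0012  then t [ 0.072  -0.0431  0.0402]  grasp now [0.4363 0.2374 0.3405] w 1.001 F [ 1.8 -4.8 -0.1] t 2.1
```

```bash
python3 -m jog '[{"fingers":1,"tx":0.024,"ty":-0.0144,"tz":0,"spin":0},{"fingers":1,"tx":0.024,"ty":-0.0144,"tz":0,"spin":0},{"fingers":1,"tx":0.024,"ty":-0.0144,"tz":0,"spin":0},{"fingers":1,"tx":0,"ty":0,"tz":0.04,"spin":0},{"fingers":1,"tx":0,"ty":0,"tz":0.04,"spin":0},{"fingers":1,"tx":0,"ty":0,"tz":0.04,"spin":0},{"fingers":1,"tx":0,"ty":0,"tz":0.04,"spin":0},{"fingers":1,"tx":0,"ty":0,"tz":0.02,"spin":0},{"fingers":1,"tx":0,"ty":0,"tz":0,"spin":0},{"fingers":1,"tx":0,"ty":0,"tz":0,"spin":0}]' 40
python3 -c "
from h import *
go(.3826,.3025,.062)"
```

```text
t: 3.15
position: [0.3795, 0.3092, 0.1666]
tcp_rot: [[-0.152, 0.988, -0.0], [0.988, 0.152, -0.0], [-0.0, -0.0, -1.0]]
ft_force: [-0.2, 0.2, -1.1]
grip_width: 0.997
spin 0.0000  then t [-0.0071  0.0021  0.0986]  grasp now [0.3795 0.3092 0.1606] w 0.997 F [-0.2  0.2 -1.1] t 3.1
```

```bash
python3 -m jog '[{"fingers":1,"tx":-0.007,"ty":0.002,"tz":0.02,"spin":0},{"fingers":1,"tx":0,"ty":0,"tz":0.03,"spin":0},{"fingers":1,"tx":0,"ty":0,"tz":0.03,"spin":0},{"fingers":1,"tx":0,"ty":0,"tz":0.018,"spin":0},{"fingers":1,"tx":0,"ty":0,"tz":0,"spin":0},{"fingers":0.3,"tx":0,"ty":0,"tz":0,"spin":0},{"fingers":0.3,"tx":0,"ty":0,"tz":0,"spin":0},{"fingers":0.3,"tx":0,"ty":0,"tz":0,"spin":0},{"fingers":0.3,"tx":0,"ty":0,"tz":0,"spin":0},{"fingers":0.3,"tx":0,"ty":0,"tz":0,"spin":0}]' 40
python3 -c "
from h import *
go(.60,-.05,.25,8.5)"
```

```text
t: 4.15
position: [0.3831, 0.3031, 0.0699]
tcp_rot: [[-0.15, 0.989, 0.002], [0.989, 0.15, 0.002], [0.001, 0.002, -1.0]]
ft_force: [-1.1, 0.2, 9.1]
grip_width: 0.469
spin 0.0027  then t [-0.3811  0.1627 -0.1863]  grasp now [0.3831 0.3031 0.0639] w 0.469 F [-1.1  0.2  9.1] t 4.2
```

```bash
python3 -m jog '[{"fingers":0.3,"tx":0,"ty":0,"tz":-0.045,"spin":0},{"fingers":0.3,"tx":0,"ty":0,"tz":-0.045,"spin":0},{"fingers":0.3,"tx":0,"ty":0,"tz":-0.045,"spin":0},{"fingers":0.3,"tx":0,"ty":0,"tz":-0.045,"spin":0},{"fingers":0.3,"tx":0,"ty":0,"tz":-0.045,"spin":0},{"fingers":0.3,"tx":-0.042,"ty":0.018,"tz":0,"spin":0},{"fingers":0.3,"tx":-0.042,"ty":0.018,"tz":0,"spin":0},{"fingers":0.3,"tx":-0.042,"ty":0.018,"tz":0,"spin":0},{"fingers":0.3,"tx":-0.042,"ty":0.018,"tz":0,"spin":0},{"fingers":0.3,"tx":-0.042,"ty":0.018,"tz":0,"spin":0}]'
python3 -m jog '[{"fingers":0.3,"tx":-0.04,"ty":0.018,"tz":0,"spin":0},{"fingers":0.3,"tx":-0.04,"ty":0.018,"tz":0,"spin":0},{"fingers":0.3,"tx":-0.04,"ty":0.018,"tz":0,"spin":0},{"fingers":0.3,"tx":-0.04,"ty":0.018,"tz":0,"spin":0},{"fingers":0.3,"tx":0,"ty":0,"tz":0,"spin":0},{"fingers":0.3,"tx":0,"ty":0,"tz":0,"spin":0},{"fingers":0.3,"tx":0,"ty":0,"tz":0,"spin":0},{"fingers":0.3,"tx":0,"ty":0,"tz":0,"spin":0},{"fingers":0.3,"tx":0,"ty":0,"tz":0,"spin":0},{"fingers":0.3,"tx":0,"ty":0,"tz":0,"spin":0}]'
python3 -c "
from h import *
go(.60,-.05,.25,8.5)
im,m=snap('w2');cv2.imwrite('pics/w2b.png',cv2.resize(im,(800,600),interpolation=cv2.INTER_CUBIC))"
```

```text
t: 5.15
position: [0.5034, 0.1066, 0.2942]
tcp_rot: [[-0.151, 0.989, 0.001], [0.989, 0.151, 0.0], [0.0, 0.001, -1.0]]
ft_force: [-0.6, 0.6, -0.1]
grip_width: 0.466
t: 6.15
position: [0.5979, -0.0382, 0.2935]
tcp_rot: [[-0.152, 0.988, 0.0], [0.988, 0.152, -0.0], [-0.0, 0.0, -1.0]]
ft_force: [-0.2, -0.1, -1.2]
grip_width: 0.465
spin 0.0038  then t [-0.0119  0.0003  0.0375]  grasp now [ 0.5979 -0.0382  0.2875] w 0.465 F [-0.2 -0.1 -1.2] t 6.2
```

View pics/w2b.png

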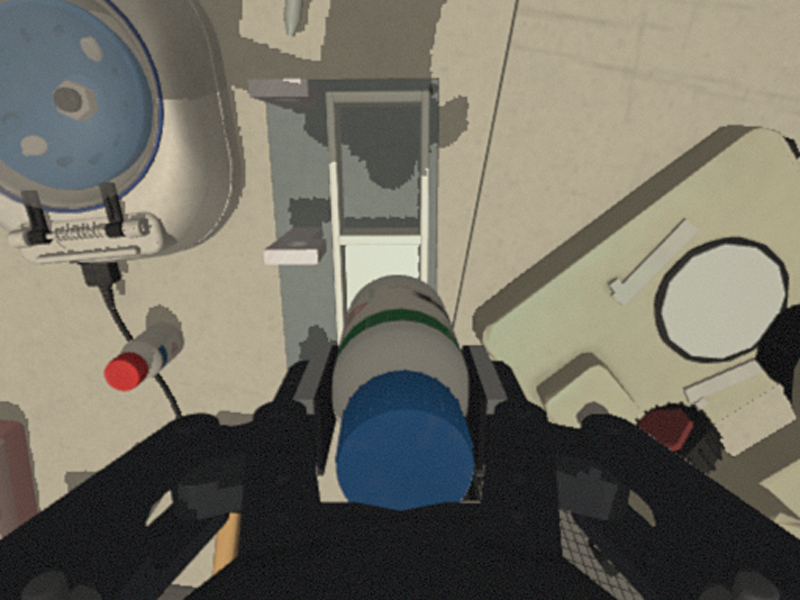

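```bash
python3 - <<'E'
from h import *
np.set_printoptions(precision=1,suppress=True)
im,m=load('w2')
a=np.radians(8.5);R=np.array([[np.cos(a),-np.sin(a)],[np.sin(a),np.cos(a)]])
P=lambda u,v,z:R.T@(plane('wrist',u*.64,v*.64,z,m)[:2]-[.584,-.045])*1000
for n,u,v,z in [('baseTR',438,79,.003),('baseL(112?)',270,130,.003),('baseR low',437,225,.003),('wall out TL',327,93,.042),('out TR',430,93,.042),('in TL',337,102,.042),('in TR',422,102,.042),('mid wall L up',340,236,.042),('mid R up',424,238,.042),('mid L low',344,245,.042),
('lug1 top TL',249,80,.1),('lug1 top TR',307,80,.1),('lug1 BL',249,97,.1),('mid TL',265,250,.1),('mid TR',319,250,.1),('mid BL',265,264,.1),('mid BR',317,263,.1)]: print(n,P(u,v,z))
print(R@[-.058,.111]+[.584,-.045])
hsv=cv2.cvtColor(im,cv2.COLOR_BGR2HSV)
k=(((hsv[...,0]<6)|(hsv[...,0]>174))&(hsv[...,1]>170)&(hsv[...,2]>90)).astype(np.uint8)
n,l,s,c=cv2.connectedComponentsWithStats(k)
for i in range(1,n):
    if s[i,4]>100: print(s[i],c[i],plane('wrist',*c[i],.074,m)*1000)
E
```

```text
baseTR [ 44.6 125.9]
baseL(112?) [-92.2  86.7]
baseR low [46.8  8.9]
wall out TL [-38.7 111.3]
out TR [ 36.2 111.6]
in TL [-31.6 105.2]
in TR [ 30.4 105.5]
mid wall L up [-32.5   6.2]
mid R up [33.7  4.9]
mid L low [-29.6  -1. ]
lug1 top TL [-77.4 112.8]
lug1 top TR [-42.2 113. ]
lug1 BL [-78.3 103.2]
mid TL [-75.7   7.3]
mid TR [-39.5   7.5]
mid BL [-76.4  -2.3]
mid BR [-41.2  -1.5]
[0.5 0.1]
[ 68 227  25  23 399] [ 79.3 238.1] [ 399.1 -170.2   74. ]
```

```bash
cat >> h.py <<'E'
CO=np.array([.583,-.0428]);CY=8.8
def car(x,y):
    a=np.radians(CY);return CO+np.array([x*np.cos(a)-y*np.sin(a),x*np.sin(a)+y*np.cos(a)])
E
python3 -c "
from h import *
p=car(0,.0775);print(p);go(*p,.071,8.8)"
```

```text
[0.5711436 0.0337877]
spin -0.0016  then t [ 0.0754 -0.0155  0.2165]  grasp now [ 0.598  -0.0384  0.2875] w 0.462 F [-0.4  0.3 -1.1] t 6.2
```

```bash
python3 -m jog '[{"fingers":0.3,"tx":0.025,"ty":-0.0052,"tz":0,"spin":0},{"fingers":0.3,"tx":0.025,"ty":-0.0052,"tz":0,"spin":0},{"fingers":0.3,"tx":0.0254,"ty":-0.0051,"tz":0,"spin":0},{"fingers":0.3,"tx":0,"ty":0,"tz":0.04,"spin":0},{"fingers":0.3,"tx":0,"ty":0,"tz":0.04,"spin":0},{"fingers":0.3,"tx":0,"ty":0,"tz":0.04,"spin":0},{"fingers":0.3,"tx":0,"ty":0,"tz":0.01,"spin":0},{"fingers":0.3,"tx":0,"ty":0,"tz":0,"spin":0},{"fingers":0.3,"tx":0,"ty":0,"tz":0,"spin":0},{"fingers":0.3,"tx":0,"ty":0,"tz":0,"spin":0}]'
python3 -c "
from h import *
p=car(0,.0775);print(p);go(*p,.071,8.8)"
```

```text
t: 7.2
position: [0.573, 0.0332, 0.1655]
tcp_rot: [[-0.15, 0.989, 0.004], [0.989, 0.15, 0.0], [-0.0, 0.004, -1.0]]
ft_force: [0.1, 0.8, -1.4]
grip_width: 0.463
[0.5711436 0.0337877]
spin -0.0026  then t [ 0.0009 -0.0021  0.0885]  grasp now [0.573  0.0332 0.1595] w 0.463 F [ 0.1  0.8 -1.4] t 7.2
```

```bash
python3 -m jog '[{"fingers":0.3,"tx":0.001,"ty":-0.002,"tz":0.02,"spin":0},{"fingers":0.3,"tx":0,"ty":0,"tz":0.02,"spin":0},{"fingers":0.3,"tx":0,"ty":0,"tz":0.02,"spin":0},{"fingers":0.3,"tx":0,"ty":0,"tz":0.018,"spin":0},{"fingers":0.3,"tx":0,"ty":0,"tz":0.01,"spin":0},{"fingers":0.3,"tx":0,"ty":0,"tz":0,"spin":0},{"fingers":0.3,"tx":0,"ty":0,"tz":0,"spin":0},{"fingers":0.3,"tx":0,"ty":0,"tz":0,"spin":0},{"fingers":0.3,"tx":0,"ty":0,"tz":0,"spin":0},{"fingers":0.3,"tx":0,"ty":0,"tz":0,"spin":0}]'
python3 -c "
from h import *
p=car(0,.0775);print(p);go(*p,.071,8.8)"
```

```text
t: 8.2
position: [0.5696, 0.0339, 0.0757]
tcp_rot: [[-0.15, 0.989, 0.001], [0.989, 0.15, 0.0], [-0.0, 0.001, -1.0]]
ft_force: [0.2, -1.0, -1.0]
grip_width: 0.459
[0.5711436 0.0337877]
spin -0.0026  then t [-0.0003  0.0015 -0.0013]  grasp now [0.5696 0.0339 0.0697] w 0.459 F [ 0.2 -1.  -1. ] t 8.2
```

```bash
python3 -m jog '[{"fingers":0.3,"tx":0,"ty":0.001,"tz":0.001,"spin":0},{"fingers":0.3,"tx":0,"ty":0,"tz":0,"spin":0},{"fingers":0.62,"tx":0,"ty":0,"tz":0,"spin":0},{"fingers":0.62,"tx":0,"ty":0,"tz":0,"spin":0},{"fingers":0.62,"tx":0,"ty":0,"tz":0,"spin":0},{"fingers":0.62,"tx":0,"ty":0,"tz":-0.02,"spin":0},{"fingers":0.62,"tx":0,"ty":0,"tz":-0.04,"spin":0},{"fingers":0.62,"tx":0,"ty":0,"tz":-0.045,"spin":0},{"fingers":0.8,"tx":0,"ty":0,"tz":-0.045,"spin":0},{"fingers":1,"tx":0,"ty":0,"tz":-0.045,"spin":0}]'
python3 -c "
from h import *
go(.398,-.171,.27,8.8)
im,m=snap('w3')"
```

```text
t: 9.2
position: [0.57, 0.034, 0.2709]
tcp_rot: [[-0.15, 0.989, -0.0], [0.989, 0.15, -0.0], [0.0, -0.0, -1.0]]
ft_force: [0.7, -0.8, -0.9]
grip_width: 0.935
spin -0.0026  then t [-0.1763 -0.2013 -0.005 ]  grasp now [0.57   0.034  0.2649] w 0.935 F [ 0.7 -0.8 -0.9] t 9.2
```

View pics/w3.png

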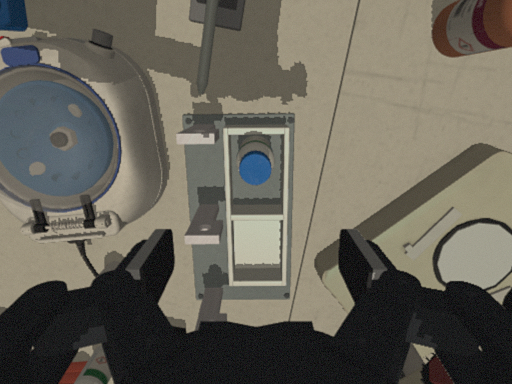

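```bash
python3 -m jog '[{"fingers":0.8,"tx":-0.029,"ty":-0.0335,"tz":0,"spin":0},{"fingers":0.8,"tx":-0.029,"ty":-0.0335,"tz":0,"spin":0},{"fingers":0.8,"tx":-0.029,"ty":-0.0335,"tz":0,"spin":0},{"fingers":0.8,"tx":-0.029,"ty":-0.0335,"tz":0,"spin":0},{"fingers":0.8,"tx":-0.029,"ty":-0.0335,"tz":0,"spin":0},{"fingers":0.8,"tx":-0.0313,"ty":-0.0338,"tz":0,"spin":0},{"fingers":0.8,"tx":0,"ty":0,"tz":0.04,"spin":0},{"fingers":0.8,"tx":0,"ty":0,"tz":0.04,"spin":0},{"fingers":0.8,"tx":0,"ty":0,"tz":0.02,"spin":0},{"fingers":0.8,"tx":0,"ty":0,"tz":0,"spin":0}]'
python3 -c "
from h import *
go(.398,-.171,.051,8.8)
im,m=load('w3')
a=np.radians(CY);R=np.array([[np.cos(a),-np.sin(a)],[np.sin(a),np.cos(a)]])
P=lambda u,v,z:R.T@(plane('wrist',u,v,z,m)[:2]-CO)*1000
for n,u,v,z in [('out TL',225,129,.042),('outTR',294,128,.042),('mid up L',231,216,.042),('mid low L',232,220,.042),('far in L',233,282,.042),('far in R',285,280,.042),('cap',255,167,.102),('lug1 T',198,139,.1),('mid T',204,239,.1)]: print(n,P(u,v,z))
"
```

```text
t: 10.25
position: [0.3959, -0.1699, 0.1669]
tcp_rot: [[-0.15, 0.989, -0.005], [0.989, 0.15, 0.002], [0.003, -0.005, -1.0]]
ft_force: [0.5, 0.2, 0.6]
grip_width: 0.798
spin -0.0032  then t [-0.0018  0.0025  0.1098]  grasp now [ 0.3958 -0.1699  0.1609] w 0.798 F [0.5 0.2 0.6] t 10.2
out TL [-36.22202584 109.25980364]
outTR [ 41.93881945 110.19367443]
mid up L [-32.12344636   2.99072853]
mid low L [-31.02241521  -2.34085985]
far in L [-31.87160268 -90.7479977 ]
far in R [ 36.58350913 -87.82781073]
cap [-2.0873513  79.38081027]
lug1 T [-56.29243615 106.42015956]
mid T [-55.86675652   1.39317709]
```

```bash
python3 -m jog '[{"fingers":0.8,"tx":-0.002,"ty":0.0025,"tz":0.02,"spin":0},{"fingers":0.8,"tx":0,"ty":0,"tz":0.03,"spin":0},{"fingers":0.8,"tx":0,"ty":0,"tz":0.03,"spin":0},{"fingers":0.8,"tx":0,"ty":0,"tz":0.03,"spin":0},{"fingers":0.8,"tx":0,"ty":0,"tz":0,"spin":0},{"fingers":0.2,"tx":0,"ty":0,"tz":0,"spin":0},{"fingers":0.2,"tx":0,"ty":0,"tz":0,"spin":0},{"fingers":0.2,"tx":0,"ty":0,"tz":0,"spin":0},{"fingers":0.2,"tx":0,"ty":0,"tz":0,"spin":0},{"fingers":0.2,"tx":0,"ty":0,"tz":0,"spin":0}]'
python3 -c "
from h import *
go(*car(0,-.046),.22,8.8)"
```

```text
t: 11.25
position: [0.4017, -0.1727, 0.0611]
tcp_rot: [[-0.15, 0.989, 0.003], [0.989, 0.15, -0.001], [-0.002, 0.003, -1.0]]
ft_force: [-0.6, -0.2, 4.9]
grip_width: 0.381
spin -0.0025  then t [ 0.0543  0.1994 -0.1644]  grasp now [ 0.4017 -0.1727  0.0551] w 0.381 F [-0.6 -0.2  4.9] t 11.2
```

```bash
python3 -m jog '[{"fingers":0.2,"tx":0,"ty":0,"tz":-0.03,"spin":0},{"fingers":0.2,"tx":0,"ty":0,"tz":-0.045,"spin":0},{"fingers":0.2,"tx":0,"ty":0,"tz":-0.045,"spin":0},{"fingers":0.2,"tx":0,"ty":0,"tz":-0.045,"spin":0},{"fingers":0.2,"tx":0.006,"ty":0.04,"tz":0,"spin":0},{"fingers":0.2,"tx":0.007,"ty":0.04,"tz":0,"spin":0},{"fingers":0.2,"tx":0.007,"ty":0.04,"tz":0,"spin":0},{"fingers":0.2,"tx":0.007,"ty":0.04,"tz":0,"spin":0},{"fingers":0.2,"tx":0.007,"ty":0.04,"tz":0,"spin":0},{"fingers":0.2,"tx":0,"ty":0,"tz":0,"spin":0}]'
python3 -m jog '[{"fingers":0.2,"tx":0,"ty":0,"tz":0,"spin":0},{"fingers":0.2,"tx":0,"ty":0,"tz":0,"spin":0},{"fingers":0.2,"tx":0,"ty":0,"tz":0,"spin":0},{"fingers":0.2,"tx":0,"ty":0,"tz":0.03,"spin":0},{"fingers":0.2,"tx":0,"ty":0,"tz":0.03,"spin":0},{"fingers":0.2,"tx":0,"ty":0,"tz":0,"spin":0},{"fingers":0.2,"tx":0,"ty":0,"tz":0,"spin":0},{"fingers":0.2,"tx":0,"ty":0,"tz":0,"spin":0},{"fingers":0.2,"tx":0,"ty":0,"tz":0,"spin":0},{"fingers":0.2,"tx":0,"ty":0,"tz":0,"spin":0}]'
python3 -c "
from h import *
go(*car(0.0005,-.066),.068,8.8)"
```

```text
t: 12.25
position: [0.5977, -0.107, 0.2264]
tcp_rot: [[-0.153, 0.988, 0.006], [0.988, 0.153, -0.001], [-0.002, 0.006, -1.0]]
ft_force: [-0.0, -0.5, 0.1]
grip_width: 0.386
t: 13.25
position: [0.5938, -0.1086, 0.1656]
tcp_rot: [[-0.15, 0.989, 0.002], [0.989, 0.15, -0.0], [-0.001, 0.002, -1.0]]
ft_force: [1.1, 0.9, -1.0]
grip_width: 0.386
spin -0.0026  then t [ 0.0007 -0.0003  0.0916]  grasp now [ 0.5938 -0.1086  0.1596] w 0.386 F [ 1.1  0.9 -1. ] t 13.2
```

```bash
python3 -m jog '[{"fingers":0.2,"tx":0,"ty":0,"tz":0.03,"spin":0},{"fingers":0.2,"tx":0,"ty":0,"tz":0.03,"spin":0},{"fingers":0.2,"tx":0,"ty":0,"tz":0.02,"spin":0},{"fingers":0.2,"tx":0,"ty":0,"tz":0.011,"spin":0},{"fingers":0.2,"tx":0,"ty":0,"tz":0,"spin":0},{"fingers":0.2,"tx":0,"ty":0,"tz":0,"spin":0},{"fingers":0.2,"tx":0,"ty":0,"tz":0,"spin":0},{"fingers":0.2,"tx":0,"ty":0,"tz":0,"spin":0},{"fingers":0.2,"tx":0,"ty":0,"tz":0,"spin":0},{"fingers":0.2,"tx":0,"ty":0,"tz":0,"spin":0}]'
```

```text
t: 14.25
position: [0.5934, -0.1084, 0.0735]
tcp_rot: [[-0.15, 0.989, 0.0], [0.989, 0.15, -0.0], [-0.0, 0.0, -1.0]]
ft_force: [0.1, 0.1, -0.3]
grip_width: 0.381
```

```bash
python3 -m jog '[{"fingers":0.2,"tx":0,"ty":0,"tz":0.0015,"spin":0},{"fingers":0.2,"tx":0,"ty":0,"tz":0,"spin":0},{"fingers":0.2,"tx":0,"ty":0,"tz":0,"spin":0},{"fingers":0.55,"tx":0,"ty":0,"tz":0,"spin":0},{"fingers":0.55,"tx":0,"ty":0,"tz":0,"spin":0},{"fingers":0.55,"tx":0,"ty":0,"tz":0,"spin":0},{"fingers":0.55,"tx":0,"ty":0,"tz":-0.02,"spin":0},{"fingers":0.55,"tx":0,"ty":0,"tz":-0.04,"spin":0},{"fingers":0.55,"tx":0,"ty":0,"tz":-0.045,"spin":0},{"fingers":0.55,"tx":0,"ty":0,"tz":-0.045,"spin":0}]'
python3 -c "
from h import *
go(.39,-.33,.25,8.8)"
```

```text
t: 15.25
position: [0.5927, -0.1084, 0.2229]
tcp_rot: [[-0.15, 0.989, -0.001], [0.989, 0.15, 0.0], [0.0, -0.001, -1.0]]
ft_force: [0.1, 0.2, 0.2]
grip_width: 0.551
spin -0.0026  then t [-0.188  -0.2343 -0.0329]  grasp now [ 0.5927 -0.1084  0.2169] w 0.551 F [0.1 0.2 0.2] t 15.2
```

```bash
python3 -m jog '[{"fingers":0.8,"tx":0,"ty":0,"tz":-0.04,"spin":0},{"fingers":0.8,"tx":0,"ty":0,"tz":-0.025,"spin":0},{"fingers":0.8,"tx":-0.027,"ty":-0.039,"tz":0,"spin":0},{"fingers":0.8,"tx":-0.027,"ty":-0.039,"tz":0,"spin":0},{"fingers":0.8,"tx":-0.027,"ty":-0.039,"tz":0,"spin":0},{"fingers":0.8,"tx":-0.027,"ty":-0.039,"tz":0,"spin":0},{"fingers":0.8,"tx":-0.027,"ty":-0.039,"tz":0,"spin":0},{"fingers":0.8,"tx":0,"ty":0,"tz":0,"spin":0},{"fingers":0.8,"tx":0,"ty":0,"tz":0,"spin":0},{"fingers":0.8,"tx":0,"ty":0,"tz":0,"spin":0}]'
python3 -c "
from h import *
im,m=snap('w4')
hsv=cv2.cvtColor(im,cv2.COLOR_BGR2HSV)
k=((hsv[...,0]>95)&(hsv[...,0]<125)&(hsv[...,1]>120)).astype(np.uint8)
n,l,s,c=cv2.connectedComponentsWithStats(k)
for i in range(1,n):
    if s[i,4]>100: print(s[i],c[i],plane('wrist',*c[i],.096,m),plane('wrist',*c[i],.074,m))
p=(.3877,-.327);go(*p,.062)
im,m=snap('top1','top')"
```

```text
t: 16.25
position: [0.4213, -0.2709, 0.2869]
tcp_rot: [[-0.151, 0.989, 0.0], [0.989, 0.151, 0.0], [0.0, 0.0, -1.0]]
ft_force: [-0.9, -0.3, 0.2]
grip_width: 0.802
[201 192  29  30 700] [215.44142857 206.57428571] [ 0.38506975 -0.32496533  0.096     ] [ 0.38323747 -0.33379572  0.074     ]
spin 0.0000  then t [-0.0505 -0.042   0.2188]  grasp now [ 0.4215 -0.2707  0.2808] w 0.802 F [-0.  -0.2  0.6] t 16.3
```

View pics/w4.png

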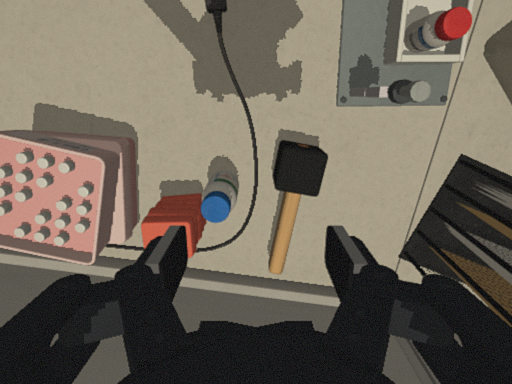

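```bash
python3 -c "
from h import *
im,m=load('w4')
P=lambda u,v,z:plane('wrist',u,v,z,m)[:2].round(3)
print('box +y face base',P(154,195,0),P(204,197,0))
for z in (.03,.045,.06): print('box top +y edge',z,P(144,214,z),P(193,220,z))
print('bottle base',P(221,182,0), 'cap',P(215.4,206.6,.096))
t,mt=load('top1')
print('wall',P(100,270,0),P(300,290,0))
print('mallet top', [P(*q,.056) for q in((278,142),(326,156),(322,195),(274,185))], 'handle end',P(277,270,.035))
"
```

```text
box +y face base [ 0.29  -0.359] [ 0.359 -0.352]
box top +y edge 0.03 [ 0.287 -0.376] [ 0.352 -0.375]
box top +y edge 0.045 [ 0.292 -0.369] [ 0.354 -0.368]
box top +y edge 0.06 [ 0.297 -0.362] [ 0.357 -0.361]
bottle base [ 0.381 -0.326] cap [ 0.385 -0.325]
wall [ 0.215 -0.492] [ 0.523 -0.481]
mallet top [array([ 0.444, -0.251]), array([ 0.502, -0.259]), array([ 0.508, -0.307]), array([ 0.448, -0.303])] handle end [ 0.475 -0.43 ]
```

```bash
python3 -m jog '[{"fingers":0.75,"tx":-0.017,"ty":-0.015,"tz":0,"spin":0},{"fingers":0.75,"tx":-0.017,"ty":-0.015,"tz":0,"spin":0},{"fingers":0.75,"tx":-0.0145,"ty":-0.0144,"tz":0,"spin":0},{"fingers":0.75,"tx":0,"ty":0,"tz":0.04,"spin":0},{"fingers":0.75,"tx":0,"ty":0,"tz":0.04,"spin":0},{"fingers":0.75,"tx":0,"ty":0,"tz":0.03,"spin":0},{"fingers":0.75,"tx":0,"ty":0,"tz":0,"spin":0},{"fingers":0.75,"tx":0,"ty":0,"tz":0,"spin":0},{"fingers":0.75,"tx":0,"ty":0,"tz":0,"spin":0},{"fingers":0.75,"tx":0,"ty":0,"tz":0,"spin":0}]'
python3 -c "
from h import *
go(.3845,-.3255,.062)"
```

```text
t: 17.35
position: [0.3852, -0.3264, 0.1785]
tcp_rot: [[-0.151, 0.989, 0.002], [0.989, 0.151, -0.002], [-0.002, 0.002, -1.0]]
ft_force: [0.2, -0.0, 0.7]
grip_width: 0.749
spin 0.0000  then t [ 0.0013 -0.0008  0.1105]  grasp now [ 0.3853 -0.3265  0.1725] w 0.749 F [ 0.2 -0.   0.7] t 17.4
```

```bash
python3 -m jog '[{"fingers":0.75,"tx":0.001,"ty":-0.001,"tz":0.02,"spin":0},{"fingers":0.75,"tx":0,"ty":0,"tz":0.03,"spin":0},{"fingers":0.75,"tx":0,"ty":0,"tz":0.03,"spin":0},{"fingers":0.75,"tx":0,"ty":0,"tz":0.03,"spin":0},{"fingers":0.75,"tx":0,"ty":0,"tz":0,"spin":0},{"fingers":0.3,"tx":0,"ty":0,"tz":0,"spin":0},{"fingers":0.3,"tx":0,"ty":0,"tz":0,"spin":0},{"fingers":0.3,"tx":0,"ty":0,"tz":0,"spin":0},{"fingers":0.3,"tx":0,"ty":0,"tz":0,"spin":0},{"fingers":0.3,"tx":0,"ty":0,"tz":0,"spin":0}]'
python3 -c "
from h import *
go(*car(0.0005,.0295),.25,8.8)"
```

```text
t: 18.35
position: [0.3841, -0.3259, 0.0687]
tcp_rot: [[-0.15, 0.989, 0.003], [0.989, 0.15, -0.002], [-0.003, 0.002, -1.0]]
ft_force: [0.3, 0.9, 7.9]
grip_width: 0.472
spin -0.0026  then t [ 0.2784  0.2408 -0.1875]  grasp now [ 0.3841 -0.3259  0.0627] w 0.472 F [0.3 0.9 7.9] t 18.4
```

```bash
python3 -m jog '[{"fingers":0.3,"tx":0,"ty":0,"tz":-0.03,"spin":0},{"fingers":0.3,"tx":0,"ty":0,"tz":-0.045,"spin":0},{"fingers":0.3,"tx":0,"ty":0,"tz":-0.045,"spin":0},{"fingers":0.3,"tx":0,"ty":0,"tz":-0.045,"spin":0},{"fingers":0.3,"tx":0,"ty":0,"tz":-0.023,"spin":0},{"fingers":0.3,"tx":0.0345,"ty":0.03,"tz":0,"spin":0},{"fingers":0.3,"tx":0.0345,"ty":0.03,"tz":0,"spin":0},{"fingers":0.3,"tx":0.0345,"ty":0.03,"tz":0,"spin":0},{"fingers":0.3,"tx":0.0345,"ty":0.03,"tz":0,"spin":0},{"fingers":0.3,"tx":0.0345,"ty":0.03,"tz":0,"spin":0}]'
python3 -m jog '[{"fingers":0.3,"tx":0.0345,"ty":0.03,"tz":0,"spin":0},{"fingers":0.3,"tx":0.0345,"ty":0.03,"tz":0,"spin":0},{"fingers":0.3,"tx":0.0345,"ty":0.03,"tz":0,"spin":0},{"fingers":0.3,"tx":0,"ty":0,"tz":0,"spin":0},{"fingers":0.3,"tx":0,"ty":0,"tz":0.04,"spin":0},{"fingers":0.3,"tx":0,"ty":0,"tz":0.02,"spin":0},{"fingers":0.3,"tx":0,"ty":0,"tz":0.01,"spin":0},{"fingers":0.3,"tx":0,"ty":0,"tz":0,"spin":0},{"fingers":0.3,"tx":0,"ty":0,"tz":0,"spin":0},{"fingers":0.3,"tx":0,"ty":0,"tz":0,"spin":0}]'
python3 -c "
from h import *
go(*car(0.0005,.0295),.069,8.8)"
```

```text
t: 19.35
position: [0.506, -0.1303, 0.256]
tcp_rot: [[-0.15, 0.989, 0.002], [0.989, 0.15, -0.001], [-0.001, 0.002, -1.0]]
ft_force: [1.2, -0.8, -0.2]
grip_width: 0.469
t: 20.35
position: [0.5796, -0.0164, 0.1863]
tcp_rot: [[-0.15, 0.989, 0.003], [0.989, 0.15, -0.0], [-0.001, 0.002, -1.0]]
ft_force: [0.5, 0.3, -0.9]
grip_width: 0.467
spin -0.0029  then t [ 0.0029 -0.0005  0.1113]  grasp now [ 0.5796 -0.0164  0.1803] w 0.467 F [ 0.5  0.3 -0.9] t 20.4
```

```bash
python3 -m jog '[{"fingers":0.3,"tx":0.003,"ty":-0.001,"tz":0,"spin":0},{"fingers":0.3,"tx":0,"ty":0,"tz":0.03,"spin":0},{"fingers":0.3,"tx":0,"ty":0,"tz":0.03,"spin":0},{"fingers":0.3,"tx":0,"ty":0,"tz":0.03,"spin":0},{"fingers":0.3,"tx":0,"ty":0,"tz":0.02,"spin":0},{"fingers":0.3,"tx":0,"ty":0,"tz":0,"spin":0},{"fingers":0.3,"tx":0,"ty":0,"tz":0,"spin":0},{"fingers":0.3,"tx":0,"ty":0,"tz":0,"spin":0},{"fingers":0.3,"tx":0,"ty":0,"tz":0,"spin":0},{"fingers":0.3,"tx":0,"ty":0,"tz":0,"spin":0}]'
python3 -c "
from h import *
go(*car(0.0005,.0295),.069,8.8)"
```

```text
t: 21.35
position: [0.5776, -0.0132, 0.0754]
tcp_rot: [[-0.15, 0.989, 0.001], [0.989, 0.15, -0.0], [-0.0, 0.001, -1.0]]
ft_force: [0.1, 0.2, -0.5]
grip_width: 0.471
spin -0.0026  then t [-0.0005  0.0013  0.0004]  grasp now [ 0.5776 -0.0132  0.0694] w 0.471 F [ 0.1  0.2 -0.5] t 21.4
```

```bash
python3 -m jog '[{"fingers":0.3,"tx":0,"ty":0,"tz":0.001,"spin":0},{"fingers":0.3,"tx":0,"ty":0,"tz":0,"spin":0},{"fingers":0.62,"tx":0,"ty":0,"tz":0,"spin":0},{"fingers":0.62,"tx":0,"ty":0,"tz":0,"spin":0},{"fingers":0.62,"tx":0,"ty":0,"tz":0,"spin":0},{"fingers":0.62,"tx":0,"ty":0,"tz":-0.02,"spin":0},{"fingers":0.62,"tx":0,"ty":0,"tz":-0.04,"spin":0},{"fingers":0.62,"tx":0,"ty":0,"tz":-0.045,"spin":0},{"fingers":0.62,"tx":0,"ty":0,"tz":-0.04,"spin":0},{"fingers":0.62,"tx":0,"ty":0,"tz":0,"spin":0}]'
python3 -c "
from h import *
go(.508,.33,.22,-1)"
```

```text
t: 22.35
position: [0.5807, -0.0134, 0.2248]
tcp_rot: [[-0.15, 0.989, 0.011], [0.989, 0.15, -0.0], [-0.002, 0.01, -1.0]]
ft_force: [0.0, 0.2, -0.1]
grip_width: 0.619
spin 0.1685  then t [ 0.3421 -0.0788 -0.0021]  grasp now [ 0.5808 -0.0134  0.2188] w 0.619 F [ 0.   0.2 -0.1] t 22.4
```

```bash
python3 -m jog '[{"fingers":0.6,"tx":0,"ty":0,"tz":0,"spin":0.0842},{"fingers":0.6,"tx":0,"ty":0,"tz":0,"spin":0.0842},{"fingers":0.6,"tx":0.0428,"ty":-0.0098,"tz":0,"spin":0},{"fingers":0.6,"tx":0.0428,"ty":-0.0098,"tz":0,"spin":0},{"fingers":0.6,"tx":0.0428,"ty":-0.0098,"tz":0,"spin":0},{"fingers":0.6,"tx":0.0428,"ty":-0.0098,"tz":0,"spin":0},{"fingers":0.6,"tx":0.0428,"ty":-0.0098,"tz":0,"spin":0},{"fingers":0.6,"tx":0.0428,"ty":-0.0098,"tz":0,"spin":0},{"fingers":0.6,"tx":0.0428,"ty":-0.0098,"tz":0,"spin":0},{"fingers":0.6,"tx":0.0428,"ty":-0.0098,"tz":0,"spin":0}]'
python3 -m jog '[{"fingers":0.6,"tx":0,"ty":0,"tz":0,"spin":0},{"fingers":0.6,"tx":0,"ty":0,"tz":0,"spin":0},{"fingers":0.6,"tx":0,"ty":0,"tz":0,"spin":0},{"fingers":0.6,"tx":0,"ty":0,"tz":0,"spin":0},{"fingers":0.6,"tx":0,"ty":0,"tz":0,"spin":0},{"fingers":0.6,"tx":0,"ty":0,"tz":0,"spin":0},{"fingers":0.6,"tx":0,"ty":0,"tz":0,"spin":0},{"fingers":0.6,"tx":0,"ty":0,"tz":0,"spin":0},{"fingers":0.6,"tx":0,"ty":0,"tz":0,"spin":0},{"fingers":0.6,"tx":0,"ty":0,"tz":0,"spin":0}]'
python3 -c "
from h import *
go(.508,.378,.040,-1)
im,m=snap('w5')
g=cv2.cvtColor(im,cv2.COLOR_BGR2GRAY)
# handle: dark blob in upper image; shaft edges per row printed
print(im.shape)
c=cv2.resize(im[:260,130:390],None,fx=2.3,fy=2.3,interpolation=cv2.INTER_CUBIC);cv2.imwrite('pics/w5b.png',c)"
```

```text
t: 23.35
position: [0.5039, 0.332, 0.218]
tcp_rot: [[0.017, 1.0, -0.001], [1.0, -0.017, -0.001], [-0.001, -0.001, -1.0]]
ft_force: [0.9, -0.5, 0.2]
grip_width: 0.606
t: 24.35
position: [0.5049, 0.3305, 0.2188]
tcp_rot: [[0.017, 1.0, 0.0], [1.0, -0.017, 0.0], [0.0, 0.0, -1.0]]
ft_force: [-0.4, 0.2, 0.4]
grip_width: 0.596
spin 0.0001  then t [0.0476 0.0023 0.1728]  grasp now [0.5049 0.3305 0.2128] w 0.596 F [-0.4  0.2  0.4] t 24.4
(384, 512, 3)
```

View pics/w5b.png

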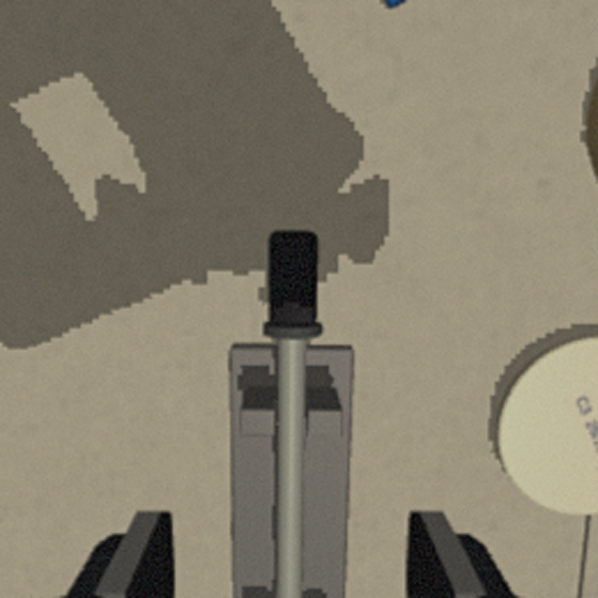

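```bash
python3 -c "
from h import *
im,m=load('w5')
P=lambda u,v,z:plane('wrist',u/2.3+130,v/2.3,z,m)[:2].round(4)
print('handle end top',P(293.5,232,.053),'collar c',P(293.5,330,.045),'collar L/R',P(265,331,.04),P(322,329,.04))
print('shaft',P(290,345,.046),P(289.3,470,.046),P(289,590,.046))
print('handle mid',P(293.5,280,.053))
for r in (150,165,180,200,215,230,245,255):
    print(r,im[r,240:275].mean(1).astype(int))
"
```

```text
handle end top [0.5076 0.394 ] collar c [0.507 0.354] collar L/R [0.4948 0.353 ] [0.5192 0.3535]
shaft [0.5054 0.3479] [0.5041 0.2918] [0.503  0.2321]
handle mid [0.5073 0.3754]
150 [ 57  55  53  58  58  57  62  58  58  56  61  86 107 117 126 134 151 150
 143 129 124 115 101  73  63  65  70  68  65  67  68  65  68  66  64]
165 [ 59  61  62  62  55  58  59  62  61  59  56  87 107 121 126 133 152 150
 142 129 121 109  85  61  62  60  61  58  61  58  61  60  56  57  62]
180 [111 112 109 113 112 114 115 119 113  77  55  86 106 121 126 137 150 152
 138 129 123 106  72  48  96 113 114 113 113 116 115 112 114 114 111]
200 [105 108 107 104 106 108 108 104 109  78  57  93 109 120 130 139 150 142
 135 121 114  99 100 108 107 110 109 110 108 105 109 107 106 107 109]
215 [104 106 106 104 104 106 106 106 104  73  62  95 111 121 129 140 149 143
 132 124 114  97 100 108 106 106 104 104 107 105 105 105 105 105 104]
230 [102 100 103 101 102 102 107 108  80  59  71  94 112 125 131 140 145 143
 131 121 108  91 103 101 104 104 104 105 103 107 106 105 105 104 106]
245 [102 102 102 101 101  99 102 101 106  70  72  98 114 127 132 142 144 138
 130 122 103  95 100 103 105 107 103 102 105 103 104 103 104 106 102]
255 [ 61  60  57  62  56  64  94 106  73  61  75 101 116 127 132 143 143 135
 129 114 100 103 100  93  93  91  92  97  92  92 101 102 101 102 101]
```

```bash
python3 -m jog '[{"fingers":0.6,"tx":0.023,"ty":0.001,"tz":0,"spin":0.0085},{"fingers":0.6,"tx":0.023,"ty":0.001,"tz":0,"spin":0},{"fingers":0.6,"tx":0,"ty":0,"tz":0.035,"spin":0},{"fingers":0.6,"tx":0,"ty":0,"tz":0.035,"spin":0},{"fingers":0.6,"tx":0,"ty":0,"tz":0.03,"spin":0},{"fingers":0.6,"tx":0,"ty":0,"tz":0,"spin":0},{"fingers":0.6,"tx":0,"ty":0,"tz":0,"spin":0},{"fingers":0.6,"tx":0,"ty":0,"tz":0,"spin":0},{"fingers":0.6,"tx":0,"ty":0,"tz":0,"spin":0},{"fingers":0.6,"tx":0,"ty":0,"tz":0,"spin":0}]'
python3 -c "
from h import *
go(.507,.3765,.040,-1.5)"
```

```text
t: 25.4
position: [0.5086, 0.3769, 0.1204]
tcp_rot: [[0.026, 1.0, 0.002], [1.0, -0.026, 0.001], [0.002, 0.002, -1.0]]
ft_force: [1.2, 0.3, 0.6]
grip_width: 0.599
spin 0.0002  then t [-0.0005 -0.0018  0.0744]  grasp now [0.5086 0.3769 0.1144] w 0.599 F [1.2 0.3 0.6] t 25.4
```

```bash
python3 -m jog '[{"fingers":0.6,"tx":0,"ty":-0.0015,"tz":0.025,"spin":0},{"fingers":0.6,"tx":0,"ty":0,"tz":0.025,"spin":0},{"fingers":0.6,"tx":0,"ty":0,"tz":0.024,"spin":0},{"fingers":0.6,"tx":0,"ty":0,"tz":0,"spin":0},{"fingers":0.6,"tx":0,"ty":0,"tz":0,"spin":0},{"fingers":0,"tx":0,"ty":0,"tz":0,"spin":0},{"fingers":0,"tx":0,"ty":0,"tz":0,"spin":0},{"fingers":0,"tx":0,"ty":0,"tz":0,"spin":0},{"fingers":0,"tx":0,"ty":0,"tz":0,"spin":0},{"fingers":0,"tx":0,"ty":0,"tz":0,"spin":0}]' 80
python3 -c "
from h import *
go(.507,.3765,.040,-1.5)"
```

```text
t: 26.4
position: [0.5072, 0.377, 0.0461]
tcp_rot: [[0.026, 1.0, 0.002], [1.0, -0.026, 0.001], [0.001, 0.002, -1.0]]
ft_force: [0.1, 0.0, 6.9]
grip_width: 0.22
spin 0.0005  then t [-0.0005 -0.0002  0.0001]  grasp now [0.5072 0.377  0.0401] w 0.220 F [0.1 0.  6.9] t 26.4
```

```bash
python3 -m jog '[{"fingers":0,"tx":0,"ty":0,"tz":-0.01,"spin":0},{"fingers":0,"tx":0,"ty":0,"tz":-0.015,"spin":0},{"fingers":0,"tx":0,"ty":0,"tz":-0.015,"spin":0},{"fingers":0,"tx":0,"ty":0,"tz":0,"spin":0},{"fingers":0,"tx":0,"ty":0,"tz":0,"spin":0},{"fingers":0,"tx":0,"ty":0,"tz":0,"spin":0},{"fingers":0,"tx":0,"ty":0,"tz":0,"spin":0},{"fingers":0,"tx":0,"ty":0,"tz":0,"spin":0},{"fingers":0,"tx":0,"ty":0,"tz":0,"spin":0},{"fingers":0,"tx":0,"ty":0,"tz":0,"spin":0}]' 80
python3 -c "
from h import *
p=car(-.058,.413);print(p);go(*p,.08,8.8);im,m=snap('top2','top')"
```

```text
t: 27.4
position: [0.5063, 0.3764, 0.0845]
tcp_rot: [[0.026, 1.0, -0.0], [1.0, -0.026, -0.0], [-0.0, -0.0, -1.0]]
ft_force: [-0.7, 0.4, -0.9]
grip_width: 0.22
[0.4624996  0.35646514]
spin -0.1795  then t [-0.013  -0.0463 -0.0015]  grasp now [0.5063 0.3764 0.0785] w 0.220 F [-0.7  0.4 -0.9] t 27.4
```

```bash
python3 -m jog '[{"fingers":0,"tx":0,"ty":-0.022,"tz":0,"spin":0},{"fingers":0,"tx":0,"ty":-0.022,"tz":-0.0015,"spin":0},{"fingers":0,"tx":-0.01,"ty":0,"tz":0,"spin":0},{"fingers":0,"tx":0,"ty":0,"tz":0,"spin":-0.06},{"fingers":0,"tx":0,"ty":0,"tz":0,"spin":-0.06},{"fingers":0,"tx":0,"ty":0,"tz":0,"spin":-0.06},{"fingers":0,"tx":0,"ty":0,"tz":0,"spin":0},{"fingers":0,"tx":0,"ty":0,"tz":0,"spin":0},{"fingers":0,"tx":0,"ty":0,"tz":0,"spin":0},{"fingers":0,"tx":0,"ty":0,"tz":0,"spin":0}]' 80
python3 -c "
from h import *
p=car(-.058,.413);print(p);go(*p,.08,8.8);im,m=snap('top3','top');im2,m2=snap('side3','side')
a=cv2.resize(im[150:230,160:330],None,fx=4.4,fy=4.4,interpolation=cv2.INTER_CUBIC)
b=cv2.resize(im2[150:240,180:340],(748,421),interpolation=cv2.INTER_CUBIC)[:240]
cv2.imwrite('pics/c3.png',np.vstack([a,cv2.resize(im2[180:230,190:340],(748,249),interpolation=cv2.INTER_CUBIC)[:248]]))
for y in (.111,.106,.0,-.130): print(y,proj('top',[*car(-.058,y),.08]),proj('side',[*car(-.058,y),.08]), proj('top',[*car(-.058,y),.1]))"
```

```text
t: 28.45
position: [0.4622, 0.3675, 0.0863]
tcp_rot: [[-0.153, 0.988, 0.0], [0.988, 0.153, -0.0], [-0.0, 0.0, -1.0]]
ft_force: [0.9, -0.5, 0.2]
grip_width: 0.226
[0.4624996  0.35646514]
spin -0.0002  then t [-0.011  -0.0014  0.0003]  grasp now [0.4622 0.3675 0.0803] w 0.226 F [ 0.9 -0.5  0.2] t 28.4
0.111 [234.18590686 195.42793577] [247.83851335 207.23100921] [233.97527761 193.31975864]
0.106 [235.82824499 195.39374413] [249.19357008 207.56990654] [235.63828771 193.28515632]
0.0 [270.63870418 194.66902955] [279.00229128 215.0250158 ] [270.88681238 192.55173881]
-0.13 [313.31224729 193.78061441] [318.62137646 224.93368002] [314.09713639 191.65265982]
```

View pics/c3.png

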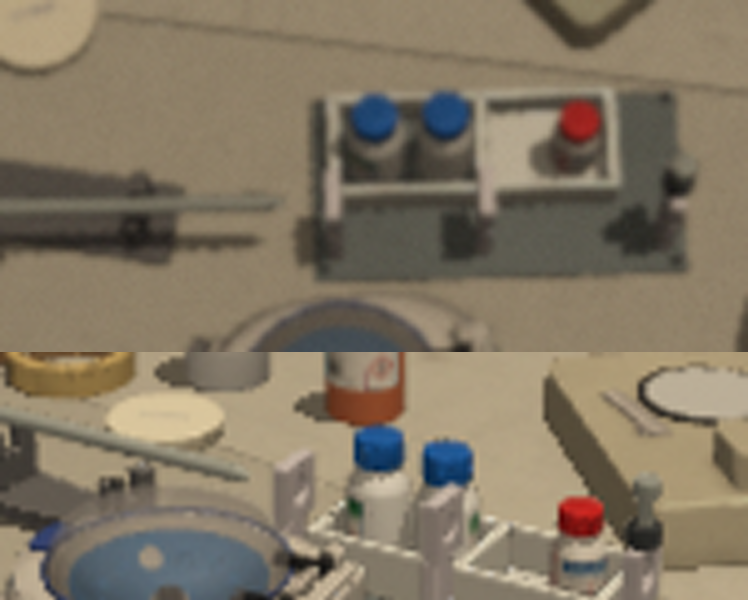

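```bash
python3 -c "
from h import *
im,m=load('top3')
a=np.radians(CY);R=np.array([[np.cos(a),-np.sin(a)],[np.sin(a),np.cos(a)]])
g=im.astype(int).sum(2)
for c in (168,176,184,206,212,218):
    col=g[186:206,c];print(c,col)
# lug tops: pinkish (R-G) weights
d=im[...,2].astype(int)-im[...,1]
for c in (234,235,236,237,269,270,271,272): print(c,g[180:210,c])
"
```

```text
168 [350 299 238 209 214 214 213 203 217 274 323 302 244 208 215 224 202 159
 128 131]
176 [372 352 288 232 216 214 213 212 234 285 331 297 236 217 210 213 204 162
 120 114]
184 [369 367 357 299 244 223 219 214 236 290 332 296 233 201 213 206 186 150
 118 134]
206 [375 372 372 369 371 376 374 359 344 336 318 292 327 368 374 375 356 279
 218 221]
212 [370 376 378 381 372 374 374 363 344 344 322 295 328 366 374 373 357 282
 217 229]
218 [372 372 373 374 370 378 362 333 324 335 317 275 326 362 378 368 366 330
 280 292]
234 [316 316 298 275 278 295 298 299 334 385 407 411 410 400 401 396 392 390
 385 329 248 193 178 170 164 148 147 145 160 202]
235 [411 389 332 290 305 363 413 426 435 444 460 455 452 458 462 459 456 455
 436 361 250 191 176 187 185 169 168 159 174 218]
236 [369 325 277 255 258 319 406 437 422 425 423 434 449 453 453 449 443 437
 415 350 247 191 179 189 194 186 179 173 186 222]
237 [277 229 191 186 179 216 283 301 294 296 298 323 392 400 373 345 332 328
 318 287 231 202 205 202 209 207 192 204 202 234]
269 [480 465 464 460 469 474 475 464 439 417 406 407 416 414 399 396 390 372
 297 215 177 170 167 173 165 170 176 184 230 259]
270 [468 450 435 439 459 471 473 473 467 469 464 470 470 466 471 465 459 440
 354 241 186 180 205 201 187 185 192 200 232 259]
271 [473 464 456 467 469 477 480 479 475 476 484 478 471 463 452 450 455 436
 358 254 200 209 249 237 210 209 217 232 258 259]
272 [487 480 482 484 482 493 491 482 478 487 484 486 465 404 364 347 370 373
 330 267 233 240 260 259 246 240 246 256 262 262]
```

```bash
python3 -c "
from h import *
im,m=load('top3')
g=im.astype(int).sum(2)
for c in (312,313,314,315,316): print(c,g[178:212,c])
xs=np.arange(236,312,6);rows=[]
for c in xs:
    col=g[200:225,c].astype(float);i=np.argmax(np.diff(col));lo,hi=col[i-2:i].mean(),col[i+2:i+4].mean();t=(lo+hi)/2
    j=np.where((col[i-2:i+3]<t)&(col[i-1:i+4]>=t))[0][0]+i-2;rows.append(200+j+(t-col[j])/(col[j+1]-col[j]))
print(np.round(rows,2))
p=[plane('top',c,r,0.002)[:2] for c,r in zip(xs,rows)];p=np.array(p);k=np.polyfit(p[:,1],p[:,0],1);print('yaw',np.degrees(np.arctan(-k[0])),'residual',np.std(p[:,0]-np.polyval(k,p[:,1])))
a=np.radians(CY);R=np.array([[np.cos(a),-np.sin(a)],[np.sin(a),np.cos(a)]])
print('x of edge (want -92):',(p-CO)@R[:,0])
"
```

```text
312 [247 253 253 249 255 244 241 249 260 261 210 141 101  80  78  69 140 239
 275 243 185 169 172 204 198 191 193 198 219 237 207 204 224 249]
313 [286 285 288 282 276 260 258 273 294 304 264 202 137  99  80  77 174 329
 386 309 216 175 189 220 215 217 230 237 231 230 183 172 205 240]
314 [339 346 344 343 327 309 293 306 323 335 315 269 189 127  98 103 196 369
 422 348 249 202 203 230 235 251 264 265 259 239 200 186 223 241]
315 [378 377 370 367 369 352 338 331 343 349 350 308 220 152 120 130 238 376
 428 363 302 269 262 272 288 295 295 296 298 272 252 250 251 262]
316 [376 377 376 373 372 367 364 347 352 351 354 310 215 162 166 203 294 373
 397 373 350 336 341 339 345 353 345 346 348 342 331 310 302 319]
[213.79 213.67 213.68 213.59 213.31 212.77 212.97 212.98 213.14 212.94
 212.62 207.54 206.61]
yaw 11.89535316620466 residual 0.00518655866546981
x of edge (want -92): [-0.09336401 -0.09338897 -0.09380878 -0.09393851 -0.09343344 -0.09206191
 -0.09314062 -0.09357637 -0.09451616 -0.09428473 -0.09363195 -0.07724553
 -0.0745603 ]
```

```bash
python3 -m jog '[{"fingers":0,"tx":-0.01,"ty":0,"tz":0,"spin":0},{"fingers":0,"tx":-0.01,"ty":0,"tz":0,"spin":0},{"fingers":0,"tx":-0.006,"ty":0,"tz":0,"spin":0},{"fingers":0,"tx":-0.005,"ty":0,"tz":0,"spin":0},{"fingers":0,"tx":-0.005,"ty":0,"tz":0,"spin":0},{"fingers":0,"tx":-0.005,"ty":0,"tz":0,"spin":0},{"fingers":0,"tx":-0.005,"ty":0,"tz":0,"spin":0},{"fingers":0,"tx":0,"ty":0,"tz":0,"spin":0},{"fingers":0,"tx":0,"ty":0,"tz":0,"spin":0},{"fingers":0,"tx":0,"ty":0,"tz":0,"spin":0}]' 80
python3 -c "
from h import *
go(*car(-.058,.135),.08,8.8);im,m=snap('top4','top');im2,m2=snap('side4','side');print(ctrl.get_state()['wrist_torque'])"
```

```text
t: 29.55
position: [0.4692, 0.3223, 0.0863]
tcp_rot: [[-0.154, 0.988, 0.0], [0.988, 0.154, 0.0], [0.0, 0.0, -1.0]]
ft_force: [0.3, -0.2, -0.7]
grip_width: 0.222
spin 0.0006  then t [-0.2432 -0.0014  0.0003]  grasp now [0.4692 0.3223 0.0803] w 0.222 F [ 0.3 -0.2 -0.7] t 29.6
[ 0.05191417 -0.01032916 -0.01373556]
```

```bash
python3 -m jog '[{"fingers":0,"tx":-0.01,"ty":0,"tz":0,"spin":0},{"fingers":0,"tx":-0.01,"ty":0,"tz":0,"spin":0},{"fingers":0,"tx":-0.01,"ty":0,"tz":0,"spin":0},{"fingers":0,"tx":-0.01,"ty":0,"tz":0,"spin":0},{"fingers":0,"tx":-0.01,"ty":0,"tz":0,"spin":0},{"fingers":0,"tx":-0.01,"ty":0,"tz":0,"spin":0},{"fingers":0,"tx":-0.01,"ty":0,"tz":0,"spin":0},{"fingers":0,"tx":-0.01,"ty":0,"tz":0,"spin":0},{"fingers":0,"tx":0,"ty":0,"tz":0,"spin":0},{"fingers":0,"tx":0,"ty":0,"tz":0,"spin":0}]' 80
python3 -c "
from h import *
go(*car(-.058,.135),.08,8.8);im,m=snap('top4','top');im2,m2=snap('side4','side');print(ctrl.get_state()['wrist_torque'])
a=cv2.resize(im[160:225,190:330],(748,347),interpolation=cv2.INTER_CUBIC)
cv2.imwrite('pics/c4.png',np.vstack([a,cv2.resize(im2[180:230,190:340],(748,249),interpolation=cv2.INTER_CUBIC)]))"
```

```text
t: 30.65
position: [0.4817, 0.2429, 0.0864]
tcp_rot: [[-0.153, 0.988, 0.0], [0.988, 0.153, 0.0], [0.0, 0.0, -1.0]]
ft_force: [-0.5, -0.4, -1.8]
grip_width: 0.221
spin -0.0002  then t [-0.1628 -0.0016  0.0004]  grasp now [0.4817 0.2429 0.0804] w 0.221 F [-0.5 -0.4 -1.8] t 30.6
[ 0.01983892  0.06328868 -0.06706565]
```

View pics/c4.png

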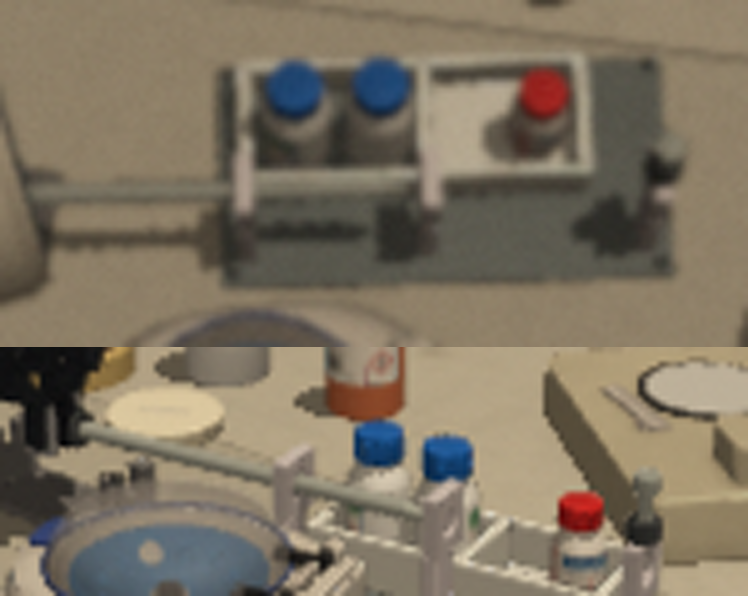

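```bash
python3 -m jog '[{"fingers":0,"tx":-0.005,"ty":0,"tz":0,"spin":0},{"fingers":0,"tx":-0.005,"ty":0,"tz":0,"spin":0},{"fingers":0,"tx":-0.005,"ty":0,"tz":0,"spin":0},{"fingers":0,"tx":-0.005,"ty":0,"tz":0,"spin":0},{"fingers":0,"tx":-0.005,"ty":0,"tz":0,"spin":0},{"fingers":0,"tx":-0.005,"ty":0,"tz":0,"spin":0},{"fingers":0,"tx":0,"ty":0,"tz":0,"spin":0},{"fingers":0,"tx":0,"ty":0,"tz":0,"spin":0},{"fingers":0,"tx":0,"ty":0,"tz":0,"spin":0},{"fingers":0,"tx":0,"ty":0,"tz":0,"spin":0}]' 80
python3 -c "
from h import *
go(*car(-.058,.135),.08,8.8);print(ctrl.get_state()['wrist_torque'])"
```

```text
t: 31.75
position: [0.486, 0.2136, 0.0863]
tcp_rot: [[-0.154, 0.988, -0.0], [0.988, 0.154, -0.0], [-0.0, -0.0, -1.0]]
ft_force: [-0.7, 0.7, -1.4]
grip_width: 0.222
spin 0.0007  then t [-0.1332 -0.0014  0.0003]  grasp now [0.486  0.2136 0.0803] w 0.222 F [-0.7  0.7 -1.4] t 31.8
[-0.02694432  0.01237758 -0.06997234]
```

```bash
python3 -m jog '[{"fingers":0,"tx":-0.012,"ty":0,"tz":0,"spin":0},{"fingers":0,"tx":-0.012,"ty":0,"tz":0,"spin":0},{"fingers":0,"tx":-0.012,"ty":0,"tz":0,"spin":0},{"fingers":0,"tx":-0.012,"ty":0,"tz":0,"spin":0},{"fingers":0,"tx":-0.012,"ty":0,"tz":0,"spin":0},{"fingers":0,"tx":-0.012,"ty":0,"tz":0,"spin":0},{"fingers":0,"tx":-0.012,"ty":0,"tz":0,"spin":0},{"fingers":0,"tx":-0.011,"ty":0,"tz":0,"spin":0},{"fingers":0,"tx":0,"ty":0,"tz":0,"spin":0},{"fingers":0,"tx":0,"ty":0,"tz":0,"spin":0}]' 80
python3 -c "
from h import *
go(*car(-.058,.135),.08,8.8);print(ctrl.get_state()['wrist_torque'])"
python3 -m jog '[{"fingers":0,"tx":-0.005,"ty":0,"tz":0,"spin":0},{"fingers":0,"tx":-0.005,"ty":0,"tz":0,"spin":0},{"fingers":0,"tx":-0.005,"ty":0,"tz":0,"spin":0},{"fingers":0,"tx":-0.005,"ty":0,"tz":0,"spin":0},{"fingers":0,"tx":-0.005,"ty":0,"tz":0,"spin":0},{"fingers":0,"tx":0,"ty":0,"tz":0,"spin":0},{"fingers":0,"tx":0,"ty":0,"tz":0,"spin":0},{"fingers":0,"tx":0,"ty":0,"tz":0,"spin":0},{"fingers":0,"tx":0,"ty":0,"tz":0,"spin":0},{"fingers":0,"tx":0,"ty":0,"tz":0,"spin":0}]' 80
python3 -c "
from h import *
go(*car(-.058,.135),.08,8.8);print(ctrl.get_state()['wrist_torque'])"
```

```text
t: 32.75
position: [0.5006, 0.1191, 0.0863]
tcp_rot: [[-0.153, 0.988, -0.0], [0.988, 0.153, -0.0], [-0.0, -0.0, -1.0]]
ft_force: [-1.2, -1.0, -0.9]
grip_width: 0.22
spin -0.0003  then t [-0.0376 -0.0013  0.0003]  grasp now [0.5006 0.1191 0.0803] w 0.220 F [-1.2 -1.  -0.9] t 32.8
[-0.11429261  0.23092324 -0.10539643]
t: 33.75
position: [0.5043, 0.0948, 0.0863]
tcp_rot: [[-0.154, 0.988, -0.0], [0.988, 0.154, -0.0], [-0.0, -0.0, -1.0]]
ft_force: [-3.6, -2.8, -1.4]
grip_width: 0.221
spin 0.0007  then t [-0.0131 -0.0013  0.0003]  grasp now [0.5043 0.0948 0.0803] w 0.221 F [-3.6 -2.8 -1.4] t 33.8
[-0.34798448  0.45330259 -0.14304222]
```

```bash
python3 -m jog '[{"fingers":0,"tx":0,"ty":-0.001,"tz":0,"spin":0},{"fingers":0,"tx":-0.004,"ty":0,"tz":0,"spin":0},{"fingers":0,"tx":-0.004,"ty":0,"tz":0,"spin":0},{"fingers":0,"tx":-0.003,"ty":0,"tz":0,"spin":0},{"fingers":0,"tx":-0.002,"ty":0,"tz":0,"spin":0},{"fingers":0,"tx":0,"ty":0,"tz":0,"spin":0},{"fingers":0,"tx":0,"ty":0,"tz":0,"spin":0},{"fingers":0,"tx":0,"ty":0,"tz":0,"spin":0},{"fingers":0,"tx":0,"ty":0,"tz":0,"spin":0},{"fingers":0,"tx":0,"ty":0,"tz":0,"spin":0}]' 80
python3 -c "
from h import *
go(*car(-.058,.135),.08,8.8);print(ctrl.get_state()['wrist_torque'])"
```

```text
t: 34.75
position: [0.5057, 0.0841, 0.0866]
tcp_rot: [[-0.153, 0.988, 0.001], [0.988, 0.153, 0.003], [0.003, 0.001, -1.0]]
ft_force: [-3.5, 18.5, 0.6]
grip_width: 0.22
spin -0.0002  then t [-0.0023 -0.0011  0.0006]  grasp now [0.5057 0.0841 0.0806] w 0.220 F [-3.5 18.5  0.6] t 34.8
[2.92346193 0.49680525 0.12727626]
```

```bash
python3 -c "
from h import *
im,m=snap('top5','top');im2,m2=snap('side5','side')
a=cv2.resize(im[160:225,190:330],(748,347),interpolation=cv2.INTER_CUBIC)
cv2.imwrite('pics/c5.png',np.vstack([a,cv2.resize(im2[180:230,200:350],(748,249),interpolation=cv2.INTER_CUBIC)]))
print(proj('side',[*car(-.058,-.147),.08]),proj('side',[*car(-.058,-.135),.08]))"
```

```text
[324.07420078 226.29742188] [320.21830768 225.33306973]
```

View pics/c5.png

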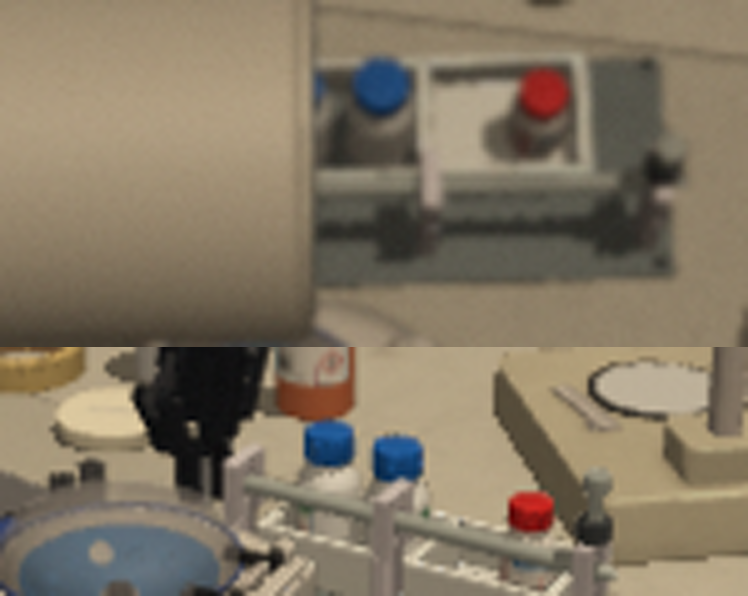

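```bash
python3 -m jog '[{"fingers":0,"tx":-0.001,"ty":0,"tz":0,"spin":0},{"fingers":0,"tx":-0.001,"ty":0,"tz":0,"spin":0},{"fingers":0,"tx":0,"ty":0,"tz":0,"spin":0},{"fingers":0,"tx":0,"ty":0,"tz":0,"spin":0},{"fingers":0,"tx":0,"ty":0,"tz":0,"spin":0},{"fingers":0,"tx":0,"ty":0,"tz":0,"spin":0},{"fingers":0,"tx":0,"ty":0,"tz":0,"spin":0},{"fingers":0,"tx":0,"ty":0,"tz":0,"spin":0},{"fingers":0,"tx":0,"ty":0,"tz":0,"spin":0},{"fingers":0,"tx":0,"ty":0,"tz":0,"spin":0}]' 80
python3 -c "
from h import *
go(*car(-.058,.135),.08,8.8);print(ctrl.get_state()['wrist_torque'])"
```

```text
t: 35.85
position: [0.5058, 0.084, 0.0866]
tcp_rot: [[-0.152, 0.988, 0.0], [0.988, 0.152, 0.005], [0.005, 0.001, -1.0]]
ft_force: [-5.6, 33.2, 0.8]
grip_width: 0.219
spin -0.0008  then t [-0.0021 -0.0011  0.0006]  grasp now [0.5058 0.084  0.0806] w 0.219 F [-5.6 33.2  0.8] t 35.9
[5.05953269 0.76487255 0.21144323]
```

```bash
python3 -m jog '[{"fingers":0,"tx":0.002,"ty":0,"tz":0,"spin":0},{"fingers":0,"tx":0,"ty":0,"tz":0,"spin":0},{"fingers":0.45,"tx":0,"ty":0,"tz":0,"spin":0},{"fingers":0.45,"tx":0,"ty":0,"tz":0,"spin":0},{"fingers":0.45,"tx":0,"ty":0,"tz":0,"spin":0},{"fingers":0.45,"tx":0,"ty":0,"tz":-0.02,"spin":0},{"fingers":0.45,"tx":0,"ty":0,"tz":-0.04,"spin":0},{"fingers":0.45,"tx":0,"ty":0,"tz":-0.045,"spin":0},{"fingers":0.45,"tx":0,"ty":0,"tz":-0.045,"spin":0},{"fingers":0.45,"tx":0,"ty":0,"tz":-0.045,"spin":0}]' 80
python3 -c "
from h import *
go(*car(-.058,.07),.28,8.8)
im,m=snap('w6')"
```

```text
t: 36.85
position: [0.5053, 0.0813, 0.2832]
tcp_rot: [[-0.153, 0.988, 0.0], [0.988, 0.153, -0.0], [-0.0, 0.0, -1.0]]
ft_force: [1.1, 0.4, 0.2]
grip_width: 0.449
spin -0.0001  then t [-0.0646 -0.0002 -0.0028]  grasp now [0.5053 0.0813 0.2772] w 0.449 F [1.1 0.4 0.2] t 36.9
```

View pics/w6.png

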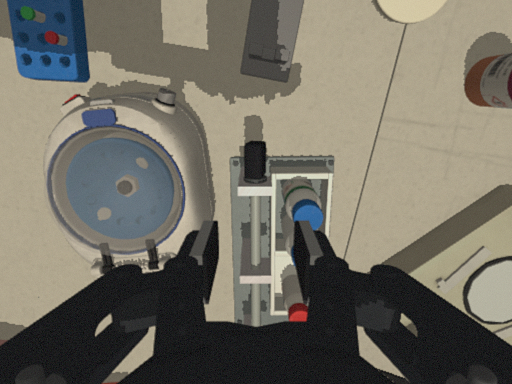

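```bash
python3 -m jog '[{"fingers":0.6,"tx":-0.0423,"ty":-0.0135,"tz":0,"spin":0},{"fingers":0.6,"tx":-0.0423,"ty":-0.0135,"tz":0,"spin":0},{"fingers":0.6,"tx":-0.0423,"ty":-0.0135,"tz":0,"spin":0},{"fingers":0.6,"tx":-0.0423,"ty":-0.0135,"tz":0,"spin":0},{"fingers":0.6,"tx":-0.0423,"ty":-0.0135,"tz":0,"spin":0},{"fingers":0.6,"tx":-0.0423,"ty":-0.0135,"tz":0,"spin":0},{"fingers":0.6,"tx":-0.0423,"ty":-0.0135,"tz":0,"spin":0},{"fingers":0.6,"tx":-0.0423,"ty":-0.0135,"tz":0,"spin":0},{"fingers":0.6,"tx":0,"ty":0,"tz":0,"spin":0.077},{"fingers":0.6,"tx":0,"ty":0,"tz":0,"spin":0.077}]' 80
python3 -m jog '[{"fingers":0.6,"tx":0,"ty":0,"tz":0,"spin":0},{"fingers":0.6,"tx":0,"ty":0,"tz":0,"spin":0},{"fingers":0.6,"tx":0,"ty":0,"tz":0,"spin":0},{"fingers":0.6,"tx":0,"ty":0,"tz":0,"spin":0},{"fingers":0.6,"tx":0,"ty":0,"tz":0,"spin":0},{"fingers":0.6,"tx":0,"ty":0,"tz":0,"spin":0},{"fingers":0.6,"tx":0,"ty":0,"tz":0,"spin":0},{"fingers":0.6,"tx":0,"ty":0,"tz":0,"spin":0},{"fingers":0.6,"tx":0,"ty":0,"tz":0,"spin":0},{"fingers":0.6,"tx":0,"ty":0,"tz":0,"spin":0}]' 80
python3 -c "
from h import *
im,m=snap('w7');go(.475,-.328,.028,0)
hsv=cv2.cvtColor(im,cv2.COLOR_BGR2HSV)
k=((hsv[...,0]>8)&(hsv[...,0]<22)&(hsv[...,1]>110)&(hsv[...,2]>80)).astype(np.uint8)
n,l,s,c=cv2.connectedComponentsWithStats(k)
for i in range(1,n):
    if s[i,4]>150:
        print(s[i],c[i]);r=cv2.minAreaRect(np.argwhere(l==i)[:,::-1].astype(np.float32));b=cv2.boxPoints(r);print(r);print([plane('wrist',*q,.042,m)[:2].round(4) for q in b])
"
```

```text
t: 37.9
position: [0.45, -0.2711, 0.281]
tcp_rot: [[0.007, 1.0, -0.0], [1.0, -0.007, -0.0], [-0.0, -0.0, -1.0]]
ft_force: [0.0, 0.4, -0.2]
grip_width: 0.598
t: 38.9
position: [0.4507, -0.2691, 0.2813]
tcp_rot: [[-0.0, 1.0, -0.0], [1.0, 0.0, -0.0], [-0.0, -0.0, -1.0]]
ft_force: [0.4, -0.4, -0.6]
grip_width: 0.6
spin 0.0001  then t [-0.0589  0.0243  0.2473]  grasp now [ 0.4507 -0.2691  0.2753] w 0.601 F [-0.7  0.2  0. ] t 39.0
[452 176  60  34 345] [485.92173913 191.94492754]
((482.9803771972656, 189.8167724609375), (67.60063934326172, 6.521543502807617), 28.886581420898438)
[array([ 0.6897, -0.2963]), array([ 0.6922, -0.2891]), array([ 0.774 , -0.3312]), array([ 0.7719, -0.3389])]
[ 266  189   18   84 1194] [273.81490787 229.83082077]
((273.79901123046875, 230.66917419433594), (15.031529426574707, 83.14714050292969), 2.935673236846924)
[array([ 0.4619, -0.4293]), array([ 0.4662, -0.3123]), array([ 0.4848, -0.3132]), array([ 0.4821, -0.4304])]
```

View pics/w7.png

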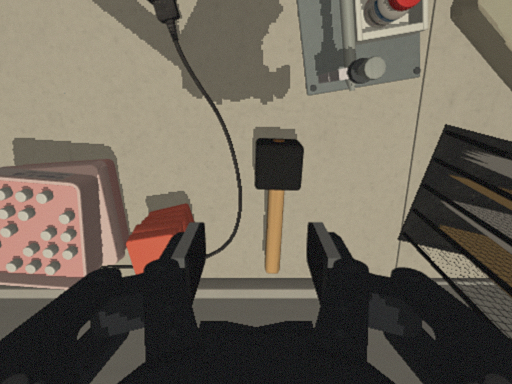

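```bash
python3 -m jog '[{"fingers":0.6,"tx":-0.029,"ty":0.012,"tz":0,"spin":0.03},{"fingers":0.6,"tx":-0.029,"ty":0.012,"tz":0,"spin":0},{"fingers":0.6,"tx":0,"ty":0,"tz":0.045,"spin":0},{"fingers":0.6,"tx":0,"ty":0,"tz":0.045,"spin":0},{"fingers":0.6,"tx":0,"ty":0,"tz":0.04,"spin":0},{"fingers":0.6,"tx":0,"ty":0,"tz":0.03,"spin":0},{"fingers":0.6,"tx":0,"ty":0,"tz":0,"spin":0},{"fingers":0.6,"tx":0,"ty":0,"tz":0,"spin":0},{"fingers":0.6,"tx":0,"ty":0,"tz":0,"spin":0},{"fingers":0.6,"tx":0,"ty":0,"tz":0,"spin":0}]' 120
python3 -c "
from h import *
go(.4745,-.327,.031,-1.7)
im,m=load('w7');g=cv2.cvtColor(im,cv2.COLOR_BGR2GRAY)[50:90,340:390]
print('pin',[plane('wrist',u,68,.143,m)[:2].round(4) for u in (372,376)],car(-.058,-.13))
cv2.imwrite('pics/pin.png',cv2.resize(im[40:100,330:400],None,fx=8,fy=8,interpolation=cv2.INTER_CUBIC))"
```

```text
t: 39.95
position: [0.475, -0.3282, 0.1234]
tcp_rot: [[0.03, 1.0, 0.003], [1.0, -0.03, -0.002], [-0.002, 0.003, -1.0]]
ft_force: [-0.5, 0.6, 0.3]
grip_width: 0.596
spin -0.0002  then t [ 0.0014 -0.0008  0.0864]  grasp now [ 0.475  -0.3282  0.1174] w 0.596 F [-0.5  0.6  0.3] t 40.0
pin [array([ 0.5427, -0.1797]), array([ 0.5459, -0.1797])] [ 0.54557091 -0.18014287]
```

View pics/pin.png

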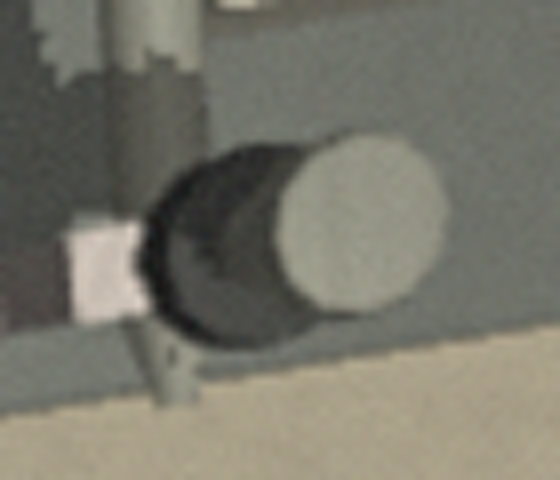

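```bash
python3 -m jog '[{"fingers":0.6,"tx":0.001,"ty":-0.001,"tz":0.03,"spin":0},{"fingers":0.6,"tx":0,"ty":0,"tz":0.03,"spin":0},{"fingers":0.6,"tx":0,"ty":0,"tz":0.026,"spin":0},{"fingers":0.6,"tx":0,"ty":0,"tz":0,"spin":0},{"fingers":0.6,"tx":0,"ty":0,"tz":0,"spin":0},{"fingers":0,"tx":0,"ty":0,"tz":0,"spin":0},{"fingers":0,"tx":0,"ty":0,"tz":0,"spin":0},{"fingers":0,"tx":0,"ty":0,"tz":0,"spin":0},{"fingers":0,"tx":0,"ty":0,"tz":0,"spin":0},{"fingers":0,"tx":0,"ty":0,"tz":0,"spin":0}]' 120
python3 -c "
from h import *
go(.4745,-.327,.031,-1.7)"
```

```text
t: 40.95
position: [0.474, -0.3272, 0.0373]
tcp_rot: [[0.03, 1.0, 0.003], [1.0, -0.03, -0.002], [-0.002, 0.003, -1.0]]
ft_force: [-0.7, 0.5, 7.9]
grip_width: 0.213
spin -0.0001  then t [0.0002 0.0005 0.0003]  grasp now [ 0.474  -0.3272  0.0313] w 0.213 F [-0.7  0.5  7.9] t 41.0
```

```bash
python3 -m jog '[{"fingers":0,"tx":0,"ty":0,"tz":-0.02,"spin":0},{"fingers":0,"tx":0,"ty":0,"tz":-0.045,"spin":0},{"fingers":0,"tx":0,"ty":0,"tz":-0.045,"spin":0},{"fingers":0,"tx":0,"ty":0,"tz":-0.045,"spin":0},{"fingers":0,"tx":0,"ty":0,"tz":-0.035,"spin":0},{"fingers":0,"tx":0,"ty":0,"tz":0,"spin":0},{"fingers":0,"tx":0.034,"ty":0.022,"tz":0,"spin":0},{"fingers":0,"tx":0.034,"ty":0.022,"tz":0,"spin":0},{"fingers":0,"tx":0.033,"ty":0.0225,"tz":0,"spin":0},{"fingers":0,"tx":0,"ty":0,"tz":0,"spin":0}]' 120
python3 -m jog '[{"fingers":0,"tx":0,"ty":0,"tz":0,"spin":0},{"fingers":0,"tx":0,"ty":0,"tz":0,"spin":0},{"fingers":0,"tx":0,"ty":0,"tz":0,"spin":0},{"fingers":0,"tx":0,"ty":0,"tz":0,"spin":0},{"fingers":0,"tx":0,"ty":0,"tz":0,"spin":0},{"fingers":0,"tx":0,"ty":0,"tz":0,"spin":0},{"fingers":0,"tx":0,"ty":0,"tz":0,"spin":0},{"fingers":0,"tx":0,"ty":0,"tz":0,"spin":0},{"fingers":0,"tx":0,"ty":0,"tz":0,"spin":0},{"fingers":0,"tx":0,"ty":0,"tz":0,"spin":0}]' 120
python3 -c "
from h import *
go(.5439,-.2277,.031+.143)"
```

```text
t: 41.95
position: [0.544, -0.2239, 0.2246]
tcp_rot: [[0.026, 1.0, 0.0], [1.0, -0.026, 0.001], [0.001, 0.0, -1.0]]
ft_force: [-0.2, -0.2, -2.5]
grip_width: 0.215
t: 42.95
position: [0.5424, -0.2274, 0.2253]
tcp_rot: [[0.03, 1.0, -0.0], [1.0, -0.03, 0.0], [0.0, -0.0, -1.0]]
ft_force: [-0.3, -0.2, -1.3]
grip_width: 0.216
spin 0.0000  then t [-0.0002  0.0015  0.0453]  grasp now [ 0.5424 -0.2274  0.2193] w 0.216 F [-0.3 -0.2 -1.3] t 43.0
```

```bash
python3 -m jog '[{"fingers":0,"tx":0,"ty":0.0015,"tz":0.02,"spin":0},{"fingers":0,"tx":0,"ty":0,"tz":0.015,"spin":0},{"fingers":0,"tx":0,"ty":0,"tz":0.005,"spin":0},{"fingers":0,"tx":0,"ty":0,"tz":0.004,"spin":0},{"fingers":0,"tx":0,"ty":0,"tz":0.004,"spin":0},{"fingers":0,"tx":0,"ty":0,"tz":0.004,"spin":0},{"fingers":0,"tx":0,"ty":0,"tz":0.003,"spin":0},{"fingers":0,"tx":0,"ty":0,"tz":0.003,"spin":0},{"fingers":0,"tx":0,"ty":0,"tz":0,"spin":0},{"fingers":0,"tx":0,"ty":0,"tz":0,"spin":0}]' 120
python3 -c "
from h import *
go(.5439,-.2277,.031+.125)"
```

```text
t: 43.95
position: [0.5439, -0.2275, 0.1674]
tcp_rot: [[0.03, 1.0, 0.0], [1.0, -0.03, -0.0], [-0.0, 0.0, -1.0]]
ft_force: [-1.6, -0.4, 1.5]
grip_width: 0.21
spin 0.0000  then t [-0.0002  0.      0.0054]  grasp now [ 0.5439 -0.2275  0.1614] w 0.210 F [-1.6 -0.4  1.5] t 44.0
```

```bash
python3 -m jog '[{"fingers":0,"tx":0,"ty":0,"tz":0.002,"spin":0},{"fingers":0,"tx":0,"ty":0,"tz":0.002,"spin":0},{"fingers":0,"tx":0,"ty":0,"tz":0.002,"spin":0},{"fingers":0,"tx":0,"ty":0,"tz":0.001,"spin":0},{"fingers":0,"tx":0,"ty":0,"tz":0.001,"spin":0},{"fingers":0,"tx":0,"ty":0,"tz":0,"spin":0},{"fingers":0,"tx":0,"ty":0,"tz":0,"spin":0},{"fingers":0,"tx":0,"ty":0,"tz":0,"spin":0},{"fingers":0,"tx":0,"ty":0,"tz":0,"spin":0},{"fingers":0,"tx":0,"ty":0,"tz":0,"spin":0}]' 120
python3 -c "
from h import *
go(.5439,-.2277,.031+.125);print(ctrl.get_state()['wrist_torque'])"
```

```text
t: 44.95
position: [0.5442, -0.2279, 0.1615]
tcp_rot: [[0.03, 1.0, 0.001], [1.0, -0.03, -0.001], [-0.001, 0.001, -1.0]]
ft_force: [-8.2, 0.2, 20.5]
grip_width: 0.214
spin 0.0000  then t [ 0.0002 -0.0003 -0.0005]  grasp now [ 0.5442 -0.2279  0.1555] w 0.214 F [-8.2  0.2 20.5] t 45.0
[0.90680078 1.42589484 0.35072851]
```

```bash
python3 -m jog '[{"fingers":0,"tx":0,"ty":0,"tz":0.0015,"spin":0},{"fingers":0,"tx":0,"ty":0,"tz":0,"spin":0},{"fingers":0,"tx":0,"ty":0,"tz":0,"spin":0},{"fingers":0,"tx":0,"ty":0,"tz":-0.01,"spin":0},{"fingers":0,"tx":0,"ty":0,"tz":-0.03,"spin":0},{"fingers":0,"tx":0,"ty":0,"tz":-0.03,"spin":0},{"fingers":0,"tx":0,"ty":0,"tz":0,"spin":0},{"fingers":0,"tx":-0.034,"ty":-0.022,"tz":0,"spin":0},{"fingers":0,"tx":-0.034,"ty":-0.022,"tz":0,"spin":0},{"fingers":0,"tx":-0.033,"ty":-0.024,"tz":0,"spin":0}]' 120
python3 -m jog '[{"fingers":0,"tx":0,"ty":0,"tz":0,"spin":0},{"fingers":0,"tx":0,"ty":0,"tz":0,"spin":0},{"fingers":0,"tx":0,"ty":0,"tz":0.045,"spin":0},{"fingers":0,"tx":0,"ty":0,"tz":0.045,"spin":0},{"fingers":0,"tx":0,"ty":0,"tz":0.04,"spin":0},{"fingers":0,"tx":0,"ty":0,"tz":0.03,"spin":0},{"fingers":0,"tx":0,"ty":0,"tz":0.01,"spin":0},{"fingers":0,"tx":0,"ty":0,"tz":0,"spin":0},{"fingers":0,"tx":0,"ty":0,"tz":0,"spin":0},{"fingers":0,"tx":0,"ty":0,"tz":0,"spin":0}]' 120
python3 -c "
from h import *
go(.4745,-.327,.031);im,m=snap('side8','side')
print('pin head side px, z .143/.125',proj('side',[.5453,-.1797,.143]),proj('side',[.5453,-.1797,.125]))"
```

```text
t: 45.95
position: [0.4722, -0.3269, 0.2266]
tcp_rot: [[0.029, 1.0, -0.0], [1.0, -0.029, 0.0], [0.0, -0.0, -1.0]]
ft_force: [-0.1, -0.8, -2.8]
grip_width: 0.215
t: 46.95
position: [0.4742, -0.327, 0.0596]
tcp_rot: [[0.03, 1.0, 0.003], [1.0, -0.03, -0.002], [-0.002, 0.003, -1.0]]
ft_force: [-0.1, 0.1, -2.1]
grip_width: 0.213
spin 0.0000  then t [0.0001 0.0002 0.0226]  grasp now [ 0.4742 -0.327   0.0536] w 0.213 F [-0.1  0.1 -2.1] t 47.0
pin head side px, z .143/.125 [319.63927689 205.33896008] [319.2924059  211.01184041]
```

```bash
python3 -c "
from h import *
for n in('side5','side8'):
    im,_=load(n);print(n,im[196:228,318:321].mean((1,2)).astype(int))"
```

```text
side5 [116 138 145 147 147 148 147 148 148 139 128  96  89  88  88  87  86  88
  89  62  40  37  37  45 113 103 105 105 118 109  94 101]
side8 [117 140 148 149 149 149 149 149 151 149 149 148 148 146 141 139 103  91
  91  66  41  37  37  45 114 104 103  98 120 121 103  95]
```

```bash
python3 -m jog '[{"fingers":0,"tx":0,"ty":0,"tz":0.012,"spin":0},{"fingers":0,"tx":0,"ty":0,"tz":0.008,"spin":0},{"fingers":0,"tx":0,"ty":0,"tz":0.003,"spin":0},{"fingers":0,"tx":0,"ty":0,"tz":0,"spin":0},{"fingers":0,"tx":0,"ty":0,"tz":0,"spin":0},{"fingers":0.6,"tx":0,"ty":0,"tz":0,"spin":0},{"fingers":0.6,"tx":0,"ty":0,"tz":0,"spin":0},{"fingers":0.6,"tx":0,"ty":0,"tz":0,"spin":0},{"fingers":0.6,"tx":0,"ty":0,"tz":-0.02,"spin":0},{"fingers":0.6,"tx":0,"ty":0,"tz":-0.045,"spin":0}]' 120
python3 -m jog '[{"fingers":0.6,"tx":0,"ty":0,"tz":-0.045,"spin":0},{"fingers":0.6,"tx":0,"ty":0,"tz":-0.045,"spin":0},{"fingers":0.6,"tx":0,"ty":0,"tz":-0.045,"spin":0},{"fingers":0.6,"tx":0,"ty":0,"tz":-0.045,"spin":0},{"fingers":0.6,"tx":0.03,"ty":-0.03,"tz":0,"spin":0},{"fingers":0.6,"tx":0.03,"ty":-0.03,"tz":0,"spin":0},{"fingers":0.6,"tx":0,"ty":0,"tz":0,"spin":0},{"fingers":0.6,"tx":0,"ty":0,"tz":0,"spin":0},{"fingers":0.6,"tx":0,"ty":0,"tz":0,"spin":0},{"fingers":0.6,"tx":0,"ty":0,"tz":0,"spin":0}]' 60
python3 -c "
from h import *
w,_=snap('w9');t,_=snap('top9','top');s,_=snap('side9','side')
a=cv2.resize(w,(400,300));b=cv2.resize(t[140:260,240:400],(400,300),interpolation=cv2.INTER_CUBIC);c=cv2.resize(s[165:240,200:350],(600,300),interpolation=cv2.INTER_CUBIC)
o=np.zeros((600,800,3),np.uint8);o[:300,:400]=a;o[:300,400:]=b;o[300:,:600]=c;cv2.imwrite('pics/fin.png',o)
print(ctrl.get_state()['ft_force'])"
```

```text
t: 48.0
position: [0.4707, -0.3249, 0.0969]
tcp_rot: [[0.03, 1.0, -0.006], [1.0, -0.03, 0.005], [0.004, -0.006, -1.0]]
ft_force: [-0.3, 0.6, -0.2]
grip_width: 0.601
t: 49.0
position: [0.4155, -0.2654, 0.2797]
tcp_rot: [[0.03, 1.0, 0.0], [1.0, -0.03, -0.0], [-0.0, 0.0, -1.0]]
ft_force: [0.6, 0.3, 0.1]
grip_width: 0.597
[ 0.21277326 -0.25630888 -0.42103731]
```

View pics/fin.png

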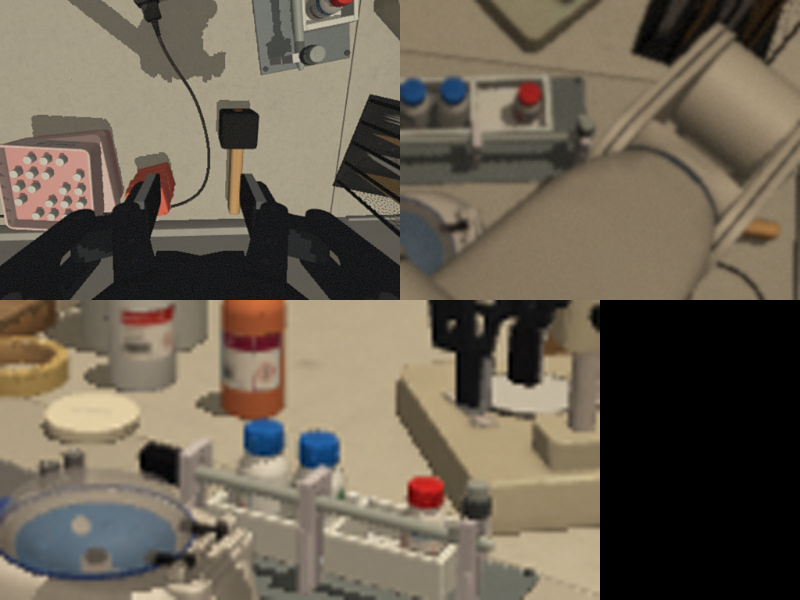

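```bash
python3 -c "
from h import *
for n in('top0','top1','top9'):
    im=cv2.imread(f'pics/{n}.png');h=cv2.cvtColor(im,cv2.COLOR_BGR2HSV)
    k=((h[...,1]>140)&(h[...,2]>70)&((h[...,0]<6)|(h[...,0]>172)|((h[...,0]>95)&(h[...,0]<125)))).astype(np.uint8)
    N,l,s,c=cv2.connectedComponentsWithStats(k)
    for i in range(1,N):
        if 30<s[i,4]<400: print(n,s[i],plane('top',*c[i],.085).round(3)[:2])"
```

```text
top0 [193  96  11  11  89] [0.81  0.221]
top0 [ 64 174  42  15  85] [0.49  0.526]
top0 [142 221  10   9  68] [0.382 0.303]
top0 [301 238  10   9  70] [ 0.393 -0.171]
top0 [355 247   9   9  69] [ 0.386 -0.328]
top0 [362 262  21  24 327] [ 0.326 -0.369]
top1 [193  96  11  11  89] [0.81  0.221]
top1 [240 172  10   9  65] [0.573 0.035]
top1 [287 173  10   9  69] [ 0.589 -0.108]
top1 [ 64 174  42  15  83] [0.49  0.525]
top1 [363 262  20  23 317] [ 0.326 -0.37 ]
top1 [126 267  19  23 288] [0.221 0.305]
top1 [ 90 301  12  23  45] [0.114 0.396]
top9 [193  97  10  10  87] [0.809 0.221]
top9 [240 172  10   9  64] [0.572 0.034]
top9 [257 172   9   9  66] [ 0.581 -0.015]
top9 [287 173  10   9  67] [ 0.589 -0.108]
top9 [ 64 174  42  15  84] [0.49  0.525]
top9 [363 262  20  23 310] [ 0.326 -0.37 ]
top9 [126 267  18  23 255] [0.22  0.308]
top9 [ 90 301  12  23  46] [0.115 0.395]
```

```bash
python3 -c "
from h import *
ctrl.job_done()"
```

```text
the job is handed in; nothing more can be done
```

I finished the task and handed the job in at about 49 s of robot time; the interface gives no verdict.

- **Bottles:** I found three on the bench, two large and one small. The two large ones are in the large bay and the small one is in the small bay. They looked upright in the last pictures. A final search for cap-sized red or blue spots in the top view showed no fourth bottle.
- **Retaining bar:** It is through all three lugs with its collar against the first. It met a hard stop at about 33 N, and the tip shows beyond the last lug. By arm pose the stop came about 2 mm earlier than I had predicted, which is within the camera and arm disagreement and the 8–9 mm limits.
- **Lock pin:** I drove it down with the mallet until it hit a hard stop at about 20 N. The pin head dropped about 5.5 px in the side view, roughly 17 mm, and now sits on its guide.
- **Mallet:** It stands back on the bench near where it was, about 0.26 m from the carrier's origin. The gripper is open and clear of everything.

The top camera and the arm differed by up to about 2 mm during the bar insertion. I corrected by 1 mm when a side force of about 4 N appeared. No other check failed.

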